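# Move finished sample tubes from the mixer to the cold plate

### The arm

A 6-joint arm with a two-finger parallel gripper is mounted at the origin on the work surface. World frame = base frame: x ahead of the robot, y to its left, z up, the work surface at z = 0. Lengths are in mm, angles in rad, forces in N, time in s.
With the tool pointing down it reaches from about 400 to 925 mm from the base axis. Payload 12.5 kg.
Tool frame: the origin (TCP) lies midway between the tips of the shut fingers; the grasp point (between the pads) lies 19 mm behind it; x points along the fingers, y is the direction in which the jaws open and shut, and the axes are right-handed (so a half turn about x gives the same grasp; the last joint's range is limited). The gripper opens to 95 mm and grips with 3 to 60 N. Pads are 20 mm wide; open, the fingers measure 119 mm over their backs; the gripper's body (75 mm by 180 mm) begins 59 mm behind the grasp point.
Start: joints at [-1.325, 0.491, 1.559, -0, 1.092, -0.106], TCP at [215.391, -586.731, 214.661] pointing down, gripper open.
Joint ranges: [-3.1, 3.1], [-0.84, 2.19], [0.05, 2.79], [-1.13, 4.28], [0.06, 2.93], [-2.69, 2.69]. Speed limits (rad/s): [2.22, 2.22, 2.79, 3.14, 3.14, 3.14].

### API

Orientations are given as [roll, pitch, yaw] about the fixed x, y, z axes, in that order (R = Rz(yaw) Ry(pitch) Rx(roll)).
In Python, from cell import state, read_camera, job_done gives the robot as it stands.
- The arm moves only by the tool move_arm, never from a script. Its argument "targets" is a list of rows, each a list of 7 numbers: the shift along the world's x, y, z in m, then the turn, a rotation vector about the world's x, y, z in degrees, then the gripper's target within -1 to 1 (fully open at 1, half-way at 0, shut at -1). In form: [[dx, dy, dz, wx, wy, wz, hand], ...]. A call has 1 to 10 rows; each row is the pose to reach, as a shift and turn from the pose commanded when the call began; what a row does not reach only later rows make up. A row lasts 1/10 s, in which the tool goes at most 50 mm and 8.59 degrees, less where a joint would pass 70% of its speed; a pose out of reach is approached as far as the arm can. A call with a gripper value outside its range is refused whole. The fingers move at their own pace and stop on an object; the grip force is fixed at half the most. Time passes only in rows, so rows that repeat a pose let the fingers close. It gives the time, the measured TCP pose, the force and the opening at its end, in the units of the state.
- state(): the state, without advancing time (a new reading comes with each control period).
- read_camera(name): name is "side" or "top" or "wrist"; returns a dict with "img" (400x640x3 uint8, blue, green, red), "mtx" (3x3 intrinsics, pixels), "cam_to_world" (4x4, takes a point from camera to world coordinates); the wrist camera has in their place "mount" (4x4, takes a point from camera to tool coordinates, whose origin is the TCP and whose axes are the tool frame's). Camera axes: x right, y up, looking along -z (the intrinsics and any distortion apply to the point x, -y, -z); pixel columns grow to the right and rows downward; lengths in mm; the calibration is good to about 2 mm. The wrist camera is an equidistant fisheye: a pixel r from the principal point sees the ray r / f radians off the axis. A picture is of the moment at which its call begins: read the wrist's pose just before it. There is no depth.
- job_done(): hands the job in, once; it reports no verdict.
The state is a dict: "t": time; "joints": joint angles; "qvel": joint speeds; "tau": joint torques, N m; "eef_pos": TCP position; "tcp_rot": TCP orientation; "ft_force": force on the tool from outside, world axes, zero at the start; "moment": the same for the moment, N m; "opening": opening from 0.0 (shut) to 1.0 (fully open).
Only numpy, scipy, OpenCV 4.12 (cv2) and the standard library are available. Lean on these libraries where they do the work, as an engineer would, in place of code of your own. Each camera call takes 0.05 s, during which the arm holds its last target.

### The job

The mixing run is over: first stop the tube mixer by turning its dial to the long bar mark. Then take every tube out of the mixer, rolling it sideways out of its spring clips, away from the hooked jaws, and lay each one down squarely in its own pair of V cradles on the cold plate. Only when all the tubes lie there, switch the cold plate on by turning its dial to the two-dot mark; leave the mixer stopped and everything else where it stands.

Things in the scene. Friction and masses are not known exactly. Their poses are not given: they have to be found in the camera images.
- mixer_dial (a joint): Selector dial of the tube mixer: 0 = long bar mark, 0.70 rad = one dot, 1.40 = two dots, 2.10 = three dots; it grows clockwise seen from above and has stops just beyond both ends. A spring detent pulls it into each of the four marks (about 0.1 N m to leave one).
- mixer_dial_grip (a point): Middle of the grip bar of the mixer's dial, on its upright axis, 20 mm above the dial's underside. The bar is 56 mm long, 12 mm wide, 26 mm high on a 60 mm disc 6 mm thick; x lies along the bar towards its white pointer line (on the bar's top), z up; it turns with the dial. The top of the machine is 21 mm below this point, flat for 40 mm all round.
- chiller_dial (a joint): Selector dial of the cold plate: 0 = long bar mark, 0.70 rad = one dot, 1.40 = two dots, 2.10 = three dots; it grows clockwise seen from above and has stops just beyond both ends. A spring detent pulls it into each of the four marks (about 0.1 N m to leave one).
- chiller_dial_grip (a point): Middle of the grip bar of the cold plate's dial, on its upright axis, 20 mm above the dial's underside. The bar is 56 mm long, 12 mm wide, 26 mm high on a 60 mm disc 6 mm thick; x lies along the bar towards its white pointer line (on the bar's top), z up; it turns with the dial. The top of the machine is 21 mm below this point, flat for 40 mm all round.
- mixer: Tube mixer, fixed: white box 250 (x) x 360 (y) x 75 mm high, origin at the centre of its underside. Dial on its top 85 mm to -x; beyond it four clip stations along y, 88 mm apart, and behind the caps a 28 mm high rail. Each station has a pair of steel clips 12 mm wide, 60 mm apart along x, rising 52 mm; the 48 mm between them is free for fingers.
- chiller: Cold plate, fixed: grey box 250 (x) x 360 (y) x 75 mm high, with aluminium top, origin at the centre of its underside. The dial stands on its top 85 mm to -x of the origin; beyond it four pairs of V cradles, 88 mm apart along y.
- clip0 (a point): Mid-axis of a tube seated in this station, 30 mm above the mixer's top. x to the cap end, z up, y the way out: on -y a rigid jaw hooks over the tube (2.5 mm above it, 3.5 mm past its axis), blocking a straight lift; on +y a low hinged spring jaw (top 12 mm above the tube's underside) yields outwards at 3 to 9 N. Moved 25 mm to +y at the same height, the tube is clear of the hook and can be lifted.
- clip1 (a point): Mid-axis of a tube seated in this station, 30 mm above the mixer's top. x to the cap end, z up, y the way out: on -y a rigid jaw hooks over the tube (2.5 mm above it, 3.5 mm past its axis), blocking a straight lift; on +y a low hinged spring jaw (top 12 mm above the tube's underside) yields outwards at 3 to 9 N. Moved 25 mm to +y at the same height, the tube is clear of the hook and can be lifted.
- clip2 (a point): Mid-axis of a tube seated in this station, 30 mm above the mixer's top. x to the cap end, z up, y the way out: on -y a rigid jaw hooks over the tube (2.5 mm above it, 3.5 mm past its axis), blocking a straight lift; on +y a low hinged spring jaw (top 12 mm above the tube's underside) yields outwards at 3 to 9 N. Moved 25 mm to +y at the same height, the tube is clear of the hook and can be lifted.
- clip3 (a point): Mid-axis of a tube seated in this station, 30 mm above the mixer's top. x to the cap end, z up, y the way out: on -y a rigid jaw hooks over the tube (2.5 mm above it, 3.5 mm past its axis), blocking a straight lift; on +y a low hinged spring jaw (top 12 mm above the tube's underside) yields outwards at 3 to 9 N. Moved 25 mm to +y at the same height, the tube is clear of the hook and can be lifted.
- cradle0 (a point): Where the axis of a tube lies, at its middle, when it rests in this pair of aluminium V cradles of the cold plate: 34 mm above the plate's top. x along the tube (cap either way), z up. Each V has two 45 degree faces reaching up to 3 mm above the axis and 24 mm to either side; the two Vs are 12 mm wide, centred 30 mm to either side of this point along x; the 48 mm between them is free for fingers.
- cradle1 (a point): Where the axis of a tube lies, at its middle, when it rests in this pair of aluminium V cradles of the cold plate: 34 mm above the plate's top. x along the tube (cap either way), z up. Each V has two 45 degree faces reaching up to 3 mm above the axis and 24 mm to either side; the two Vs are 12 mm wide, centred 30 mm to either side of this point along x; the 48 mm between them is free for fingers.
- cradle2 (a point): Where the axis of a tube lies, at its middle, when it rests in this pair of aluminium V cradles of the cold plate: 34 mm above the plate's top. x along the tube (cap either way), z up. Each V has two 45 degree faces reaching up to 3 mm above the axis and 24 mm to either side; the two Vs are 12 mm wide, centred 30 mm to either side of this point along x; the 48 mm between them is free for fingers.
- cradle3 (a point): Where the axis of a tube lies, at its middle, when it rests in this pair of aluminium V cradles of the cold plate: 34 mm above the plate's top. x along the tube (cap either way), z up. Each V has two 45 degree faces reaching up to 3 mm above the axis and 24 mm to either side; the two Vs are 12 mm wide, centred 30 mm to either side of this point along x; the 48 mm between them is free for fingers.
- tube0: Capped sample tube, 50 to 100 g, closed: round white body 30 mm across, 122 mm long over all, blue cap 33 mm across with a 36 mm square anti-roll flange 6 mm thick. Origin on its axis at mid length (60 mm from the tip, 42 mm from the flange); x along the axis towards the cap. Three or four of the four tubes are present.
- tube1: Capped sample tube, 50 to 100 g, closed: round white body 30 mm across, 122 mm long over all, blue cap 33 mm across with a 36 mm square anti-roll flange 6 mm thick. Origin on its axis at mid length (60 mm from the tip, 42 mm from the flange); x along the axis towards the cap. Three or four of the four tubes are present.
- tube2: Capped sample tube, 50 to 100 g, closed: round white body 30 mm across, 122 mm long over all, blue cap 33 mm across with a 36 mm square anti-roll flange 6 mm thick. Origin on its axis at mid length (60 mm from the tip, 42 mm from the flange); x along the axis towards the cap. Three or four of the four tubes are present.
- tube3: Capped sample tube, 50 to 100 g, closed: round white body 30 mm across, 122 mm long over all, blue cap 33 mm across with a 36 mm square anti-roll flange 6 mm thick. Origin on its axis at mid length (60 mm from the tip, 42 mm from the flange); x along the axis towards the cap. Three or four of the four tubes are present.
- jar: Bystander: amber jar with orange cap, 40 mm across, 50 mm high, standing on the cold plate beside its dial; origin under its base.
- wipe_box: Bystander: small cardboard box 40 x 50 x 30 mm on the mixer beside its dial; origin under its base.
- beaker: Bystander: glass beaker 80 mm across, 100 mm high; origin under its base.
- reagent: Bystander: amber bottle 64 mm across, 140 mm high; origin under its base.
- green_rack: Bystander: green tube rack 120 x 70 x 40 mm; origin under its base.
- dish: Bystander: closed dish 92 mm across, 16 mm high; origin under its base.
Mind the look-alikes: they are no part of the job. What is shaped like the tube2 but green is not meant.

How it is judged (in metres and radians):
On the way, in this order (a step that is already met when the one before it is completed fails the run):
1. the mixer's dial stands at the bar mark (value of joint mixer_dial below 0.2 rad), for 0.3 s.
2. every tube lies in a pair of cradles of the cold plate, the mixer still stopped (((x of tube0 in the frame of cradle0 between -0.016 and 0.016 m and y of tube0 in the frame of cradle0 between -0.007 and 0.007 m and z of tube0 in the frame of cradle0 between -0.006 and 0.006 m and angle between the x axis of tube0 and the x axis of cradle0, either way round below 0.1 rad) or (x of tube0 in the frame of cradle1 between -0.016 and 0.016 m and y of tube0 in the frame of cradle1 between -0.007 and 0.007 m and z of tube0 in the frame of cradle1 between -0.006 and 0.006 m and angle between the x axis of tube0 and the x axis of cradle1, either way round below 0.1 rad) or (x of tube0 in the frame of cradle2 between -0.016 and 0.016 m and y of tube0 in the frame of cradle2 between -0.007 and 0.007 m and z of tube0 in the frame of cradle2 between -0.006 and 0.006 m and angle between the x axis of tube0 and the x axis of cradle2, either way round below 0.1 rad) or (x of tube0 in the frame of cradle3 between -0.016 and 0.016 m and y of tube0 in the frame of cradle3 between -0.007 and 0.007 m and z of tube0 in the frame of cradle3 between -0.006 and 0.006 m and angle between the x axis of tube0 and the x axis of cradle3, either way round below 0.1 rad)) and ((x of tube1 in the frame of cradle0 between -0.016 and 0.016 m and y of tube1 in the frame of cradle0 between -0.007 and 0.007 m and z of tube1 in the frame of cradle0 between -0.006 and 0.006 m and angle between the x axis of tube1 and the x axis of cradle0, either way round below 0.1 rad) or (x of tube1 in the frame of cradle1 between -0.016 and 0.016 m and y of tube1 in the frame of cradle1 between -0.007 and 0.007 m and z of tube1 in the frame of cradle1 between -0.006 and 0.006 m and angle between the x axis of tube1 and the x axis of cradle1, either way round below 0.1 rad) or (x of tube1 in the frame of cradle2 between -0.016 and 0.016 m and y of tube1 in the frame of cradle2 between -0.007 and 0.007 m and z of tube1 in the frame of cradle2 between -0.006 and 0.006 m and angle between the x axis of tube1 and the x axis of cradle2, either way round below 0.1 rad) or (x of tube1 in the frame of cradle3 between -0.016 and 0.016 m and y of tube1 in the frame of cradle3 between -0.007 and 0.007 m and z of tube1 in the frame of cradle3 between -0.006 and 0.006 m and angle between the x axis of tube1 and the x axis of cradle3, either way round below 0.1 rad)) and ((x of tube2 in the frame of cradle0 between -0.016 and 0.016 m and y of tube2 in the frame of cradle0 between -0.007 and 0.007 m and z of tube2 in the frame of cradle0 between -0.006 and 0.006 m and angle between the x axis of tube2 and the x axis of cradle0, either way round below 0.1 rad) or (x of tube2 in the frame of cradle1 between -0.016 and 0.016 m and y of tube2 in the frame of cradle1 between -0.007 and 0.007 m and z of tube2 in the frame of cradle1 between -0.006 and 0.006 m and angle between the x axis of tube2 and the x axis of cradle1, either way round below 0.1 rad) or (x of tube2 in the frame of cradle2 between -0.016 and 0.016 m and y of tube2 in the frame of cradle2 between -0.007 and 0.007 m and z of tube2 in the frame of cradle2 between -0.006 and 0.006 m and angle between the x axis of tube2 and the x axis of cradle2, either way round below 0.1 rad) or (x of tube2 in the frame of cradle3 between -0.016 and 0.016 m and y of tube2 in the frame of cradle3 between -0.007 and 0.007 m and z of tube2 in the frame of cradle3 between -0.006 and 0.006 m and angle between the x axis of tube2 and the x axis of cradle3, either way round below 0.1 rad)) and ((x of tube3 in the frame of cradle0 between -0.016 and 0.016 m and y of tube3 in the frame of cradle0 between -0.007 and 0.007 m and z of tube3 in the frame of cradle0 between -0.006 and 0.006 m and angle between the x axis of tube3 and the x axis of cradle0, either way round below 0.1 rad) or (x of tube3 in the frame of cradle1 between -0.016 and 0.016 m and y of tube3 in the frame of cradle1 between -0.007 and 0.007 m and z of tube3 in the frame of cradle1 between -0.006 and 0.006 m and angle between the x axis of tube3 and the x axis of cradle1, either way round below 0.1 rad) or (x of tube3 in the frame of cradle2 between -0.016 and 0.016 m and y of tube3 in the frame of cradle2 between -0.007 and 0.007 m and z of tube3 in the frame of cradle2 between -0.006 and 0.006 m and angle between the x axis of tube3 and the x axis of cradle2, either way round below 0.1 rad) or (x of tube3 in the frame of cradle3 between -0.016 and 0.016 m and y of tube3 in the frame of cradle3 between -0.007 and 0.007 m and z of tube3 in the frame of cradle3 between -0.006 and 0.006 m and angle between the x axis of tube3 and the x axis of cradle3, either way round below 0.1 rad)) and value of joint mixer_dial below 0.2 rad), for 0.3 s.
3. the cold plate's dial stands at the two-dot mark (value of joint chiller_dial between 1.2 and 1.6 rad), for 0.3 s.
At the end, for the whole second after the job is handed in: Every tube present rests in a pair of V cradles of the cold plate (axis within 7 mm sideways, 6 mm in height and 0.1 rad, within 16 mm lengthwise), at rest; the mixer's dial is at the bar mark (below 0.2 rad) and the cold plate's at two dots (1.2 to 1.6 rad) (all of step 2 and all of step 3 and linear speed of each of tube0, tube1, tube2, tube3 below 0.02 m/s); the robot touches nothing.
It fails at once if a tube is handled while the mixer is not stopped (dial beyond 0.35 rad) (value of joint mixer_dial above 0.35 rad and (contact force between the fingers and tube0 above 1 N or contact force between the fingers and tube1 above 1 N or contact force between the fingers and tube2 above 1 N or contact force between the fingers and tube3 above 1 N)).
It fails at once if a bystander is moved by more than 50 mm (distance of any of jar, wipe_box, beaker, reagent, green_rack, dish from where it was at the start of the episode above 0.05 m).
Of tube0, tube1, tube2, tube3 only 3 to 4 are there at a start; the rules pass over those that are not, and their reading is None.
At some moment in a run one of tube0, tube1, tube2, tube3 may be knocked a few centimetres aside while the robot is not near it.
Once in a run the grip may slacken for a moment while it holds something.
It also fails if it takes over 208 s, if anything falls off the work surface, if the arm or the gripper's body presses on something with over 40 N, if the wrist force passes 120 N, or if a joint passes its speed limit or range.

## Working session

There is one attempt and no reset: what is moved stays moved. The work goes in short steps, Python scripts to look and compute and a tool call to move; the robot and the scene stay as the last step left them, time stands still between calls to the robot, and variables do not carry over. Pictures are saved under pics/ and viewed, and the job is handed in when it is done.

Besides the shell and the picture viewer there is one more tool, called after ">>>" by a JSON object that holds its "method" and its "body", one argument or row to a line. move_arm: Moves the arm, as the interface text tells. Its arguments: {"type":"object","properties":{"targets":{"type":"array"}},"required":["targets"]}

```bash
ls; mkdir -p pics; python3 - <<'E'
from cell import state, read_camera
import cv2
print(state())
for n in ["side","top","wrist"]:
    c=read_camera(n); cv2.imwrite(f"pics/{n}0.png",c["img"]); print(n,c["mtx"].tolist(),(c.get("cam_to_world") if "cam_to_world" in c else c["mount"]).tolist(), [k for k in c])
E
```

```text
pics
{'t': 0.0, 'joints': array([-1.32462348e+00,  4.91587817e-01,  1.55950229e+00, -1.03003110e-07,
        1.09171645e+00, -1.05609147e-01]), 'qvel': array([-0.00029892,  0.00190035, -0.00071302, -0.00010936, -0.00130753,
       -0.00113262]), 'tau': array([-2.64619221e-04, -6.12649369e+01, -2.58185917e+01,  6.92731887e-02,
        4.81739372e-02, -9.39517008e-05]), 'eef_pos': array([ 215.30573787, -586.45175823,  214.0260069 ]), 'tcp_rot': array([-1.67633022,  1.56958242,  1.81704447]), 'ft_force': array([-0.21664235, -1.14341776,  0.12452062]), 'moment': array([0.00842175, 0.010569  , 0.02565105]), 'opening': 1.0016358828406415}
side [[468.6571666456138, 0.0, 313.3458693564058], [0.0, 468.6571666456138, 203.83079751814137], [0.0, 0.0, 1.0]] [[-0.8131881668067505, 0.3925462533105705, -0.42968877618261103, 53.80451834980232], [-0.5819219448377042, -0.5362445011712546, 0.6113989573755394, 862.0204851870857], [0.00958412655282609, 0.7472277256468913, 0.664498962032894, 936.305320879254], [0.0, 0.0, 0.0, 1.0]] ['img', 'mtx', 'cam_to_world']
top [[407.9072163855228, 0.0, 318.50994543913197], [0.0, 407.9072163855228, 200.04045257998348], [0.0, 0.0, 1.0]] [[-0.02995079767491899, 0.9918566735413427, -0.12378727265005253, 402.2683627479265], [-0.9995250471227433, -0.028820609831659353, 0.010911123828883896, 105.80914618475865], [0.007254646298342048, 0.12405527639094452, 0.9922487886143538, 1467.0065234190902], [0.0, 0.0, 0.0, 1.0]] ['img', 'mtx', 'cam_to_world']
wrist [[309.70691628693146, 0.0, 325.0399279705133], [0.0, 309.70691628693146, 203.30223058838274], [0.0, 0.0, 1.0]] [[-0.0003013617483832957, 0.24764583216425567, -0.9688505823875883, -169.48081329333337], [0.9999999544547298, 9.059892674117615e-05, -0.0002878929869292061, -0.4215394845992204], [1.648132461459039e-05, -0.968850625020961, -0.24764584818821045, -69.71007607308087], [0.0, 0.0, 0.0, 1.0]] ['img', 'mtx', 'mount']
```

View pics/side0.png

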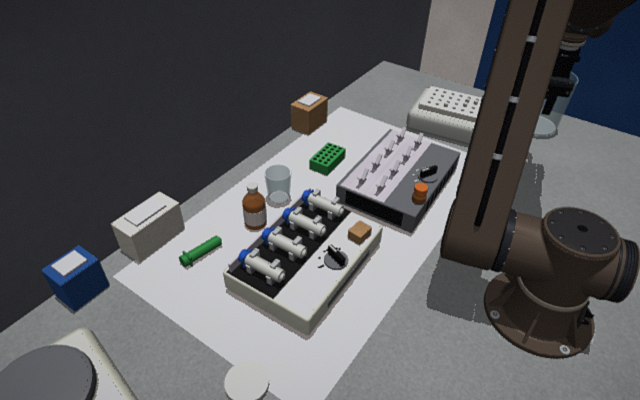

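View pics/top0.png

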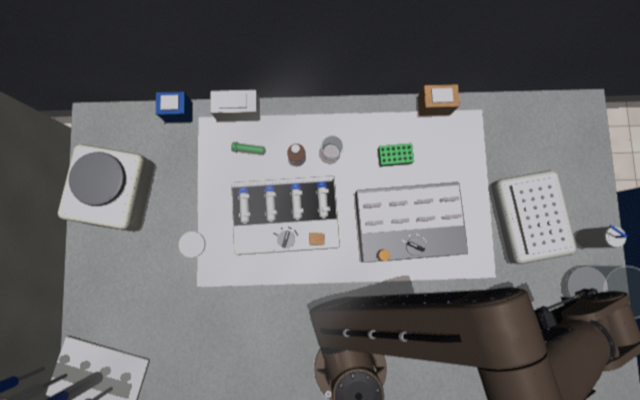

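View pics/wrist0.png

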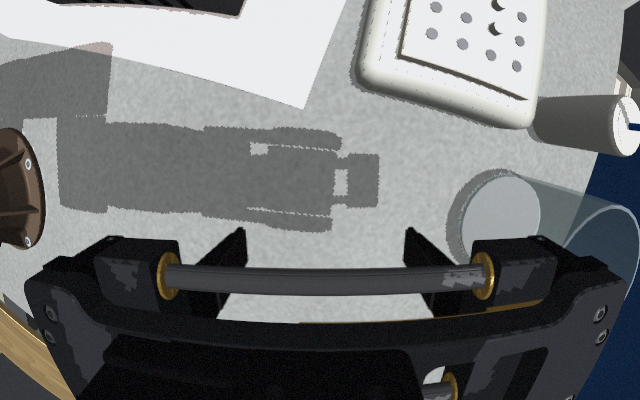

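```bash
cat > h.py <<'E'
import numpy as np, cv2
from scipy.spatial.transform import Rotation as R
from cell import state, read_camera
def T_tool(s):
    T=np.eye(4); T[:3,:3]=R.from_euler('xyz',s['tcp_rot']).as_matrix(); T[:3,3]=s['eef_pos']; return T
def cam(name):
    s=state(); c=read_camera(name)
    if name=='wrist': c['cam_to_world']=T_tool(s)@c['mount']
    c['name']=name; return c
def ray(c,u,v):
    m=c['mtx']; a=np.array([(u-m[0,2])/m[0,0],(v-m[1,2])/m[1,1]])
    if c['name']=='wrist':
        r=np.hypot(*a); d=np.array([a[0]/r*np.sin(r),-a[1]/r*np.sin(r),-np.cos(r)])
    else: d=np.array([a[0],-a[1],-1.])
    return c['cam_to_world'][:3,3], c['cam_to_world'][:3,:3]@d
def onz(c,u,v,z):
    o,d=ray(c,u,v); return o+d*(z-o[2])/d[2]
def proj(c,P):
    P=np.atleast_2d(P); T=np.linalg.inv(c['cam_to_world']); p=P@T[:3,:3].T+T[:3,3]
    x,y,z=p[:,0],-p[:,1],-p[:,2]; m=c['mtx']
    if c['name']=='wrist':
        rr=np.hypot(x,y); th=np.arctan2(rr,z); k=th/np.maximum(rr,1e-9); a,b=x*k,y*k
    else: a,b=x/z,y/z
    return np.c_[a*m[0,0]+m[0,2],b*m[1,1]+m[1,2]]
def crop(c,x0,y0,x1,y1,name,k=4):
    im=c['img'][y0:y1,x0:x1]; im=cv2.resize(im,None,fx=k,fy=k,interpolation=cv2.INTER_CUBIC)
    for x in range((x0//20+1)*20,x1,20): cv2.putText(im,str(x),((x-x0)*k,10),0,.35,(0,255,255),1); cv2.line(im,((x-x0)*k,12),((x-x0)*k,18),(0,255,255),1)
    for y in range((y0//20+1)*20,y1,20): cv2.putText(im,str(y),(0,(y-y0)*k),0,.35,(0,255,255),1); cv2.line(im,(24,(y-y0)*k),(30,(y-y0)*k),(0,255,255),1)
    cv2.imwrite('pics/'+name,im)
E
python3 - <<'E'
from h import *
c=cam('top')
crop(c,222,165,352,265,'t1.png',6); crop(c,345,170,475,270,'t2.png',6)
print(state()['t'])
E
```

```text
0.2
```

View pics/t1.png

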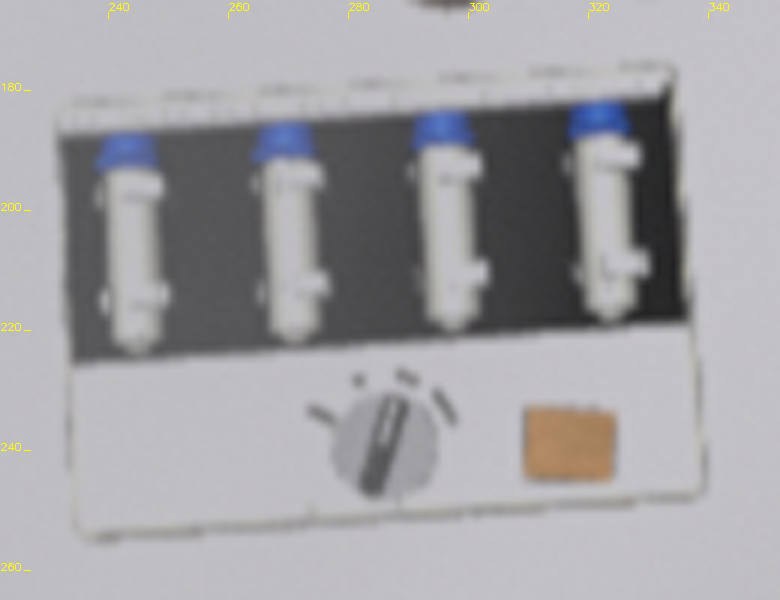

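View pics/t2.png

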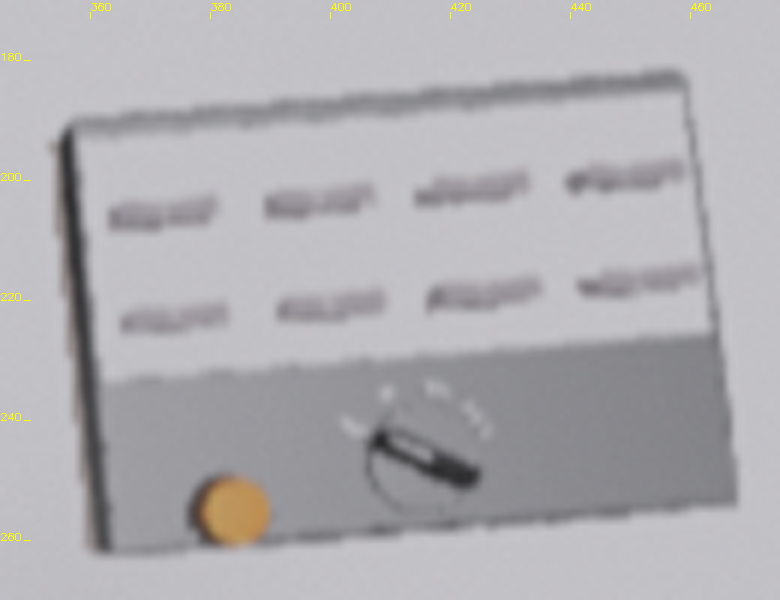

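```bash
python3 - <<'E'
from h import *
c=cam('top')
def P(n,u,v,z): print(n,onz(c,u,v,z).round(1))
P('mdial',284.3,239,108); P('FL',235.5,254.5,75);P('FR',339,247.5,75)
for i,(a,b) in enumerate([((241.5,189),(243.5,221)),((268,187),(270,219)),((294.5,184.5),(296.5,216.5)),((320.5,183),(322.5,215))]):
    P('cap%d'%i,*a,105);P('tip%d'%i,*b,105)
P('cdial',413.5,246.3,108)
P('cFL',362,261,75);P('cFR',468,253,75);P('cBR',459,182,75);P('cBL',357,190.5,75)
P('jar',384.5,255,125);P('box',317,239,105)
P('grip p',285,235,108); P('pointer end',286.8,231.5,108);P('other end',281.5,246.5,108)
P('c ptr end',406.5,243.5,108);P('c other end',421,249.5,108)
print(state()['joints'])
E
```

```text
mdial [445.  208.2 108. ]
FL [398.8 376.3  75. ]
FR [411.8  25.9  75. ]
cap0 [617.2 349.3 105. ]
tip0 [509.  343.3 105. ]
cap1 [621.5 259.9 105. ]
tip1 [513.1 254.8 105. ]
cap2 [627.4 170.4 105. ]
tip2 [518.8 166.1 105. ]
cap3 [630.1  82.4 105. ]
tip3 [521.3  79.  105. ]
cdial [ 408.1 -219.4  108. ]
cFL [364.2 -50.2  75. ]
cFR [ 380.2 -411.1   75. ]
cBR [ 624.8 -398.3   75. ]
cBL [605.2 -43.3  75. ]
jar [ 382.7 -118.9  125. ]
box [441.8  99.8 105. ]
grip p [458.1 205.6 108. ]
pointer end [469.5 199.4 108. ]
other end [420.5 217.9 108. ]
c ptr end [ 418.  -196.7  108. ]
c other end [ 396.9 -243.7  108. ]
[-1.32455666e+00  4.91238152e-01  1.55909500e+00  4.48647801e-07
  1.09171280e+00 -1.05611944e-01]
```

```bash
python3 - <<'E'
from h import *
s=state(); T=T_tool(s); print(T.round(3)); print(np.degrees(np.arctan2(T[1,1],T[0,1])), np.degrees(s['joints']).round(1))
E
```

```text
[[-0.00000e+00  3.45000e-01 -9.39000e-01  2.15393e+02]
 [ 0.00000e+00 -9.39000e-01 -3.45000e-01 -5.86630e+02]
 [-1.00000e+00 -0.00000e+00 -0.00000e+00  2.14384e+02]
 [ 0.00000e+00  0.00000e+00  0.00000e+00  1.00000e+00]]
-69.84039889625409 [-75.9  28.1  89.3   0.   62.6  -6.1]
```

>>> {"method": "move_arm", "body": {
  "targets": [
    [0.08,0.1,0.1,0,0,-8,1],
    [0.235,0.287,0.135,0,0,-18,1],
    [0.235,0.287,0.135,0,0,-18,1],
    [0.235,0.287,0.135,0,0,-18,1],
    [0.235,0.287,0.135,0,0,-18,1],
    [0.235,0.287,0.135,0,0,-18,1],
    [0.235,0.287,0.135,0,0,-18,1],
    [0.235,0.287,0.135,0,0,-18,1],
    [0.235,0.287,0.135,0,0,-18,1],
    [0.235,0.287,0.135,0,0,-18,1]
  ]
}}

```text
t: 1.25
eef_pos: [450.8, -299.0, 349.7]
tcp_rot: [1.643, 1.57, -1.459]
ft_force: [-0.4, -0.2, -1.0]
opening: 0.999
```

>>> {"method": "move_arm", "body": {
  "targets": [
    [0.1,0.51,0,0,0,0,1],
    [0.1,0.51,0,0,0,0,1],
    [0.1,0.51,0,0,0,0,1],
    [0.1,0.51,0,0,0,0,1],
    [0.1,0.51,0,0,0,0,1],
    [0.1,0.51,0,0,0,0,1],
    [0.1,0.51,0,0,0,0,1],
    [0.1,0.51,0,0,0,0,1],
    [0.1,0.51,0,0,0,0,1],
    [0.1,0.51,0,0,0,0,1]
  ]
}}

```text
t: 2.25
eef_pos: [547.0, 191.5, 349.1]
tcp_rot: [0.565, 1.57, -2.541]
ft_force: [-0.3, -0.3, 0.1]
opening: 1.001
```

```bash
python3 - <<'E'
from h import *
c=cam('wrist'); cv2.imwrite('pics/w1.png',c['img']); print(state()['eef_pos'], T_tool(state())[:3,1])
E
```

```text
[547.58422325 197.18335198 348.44230836] [ 0.03871912 -0.99924868 -0.00170476]
```

View pics/w1.png

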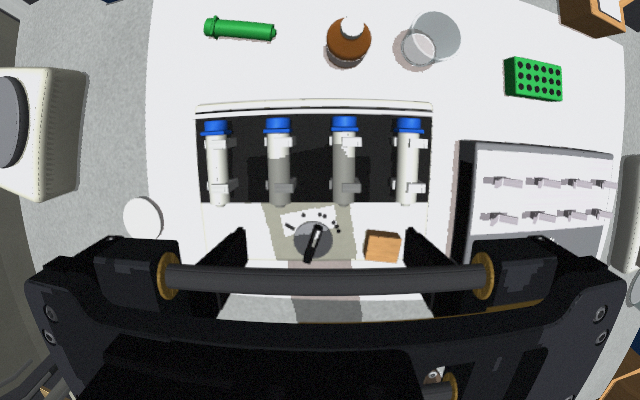

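```bash
python3 - <<'E'
from h import *
import pickle
read_camera('wrist');read_camera('wrist')
c=cam('wrist'); pickle.dump(c,open('w2.pkl','wb')); print(state()['eef_pos'],state()['qvel'].max())
crop(c,190,90,320,190,'w2a.png',6);crop(c,310,90,440,190,'w2b.png',6);crop(c,270,170,410,275,'w2c.png',5)
E
```

```text
[546.705818   190.43960006 348.57574772] 0.013106947027994505
```

View pics/w2a.png

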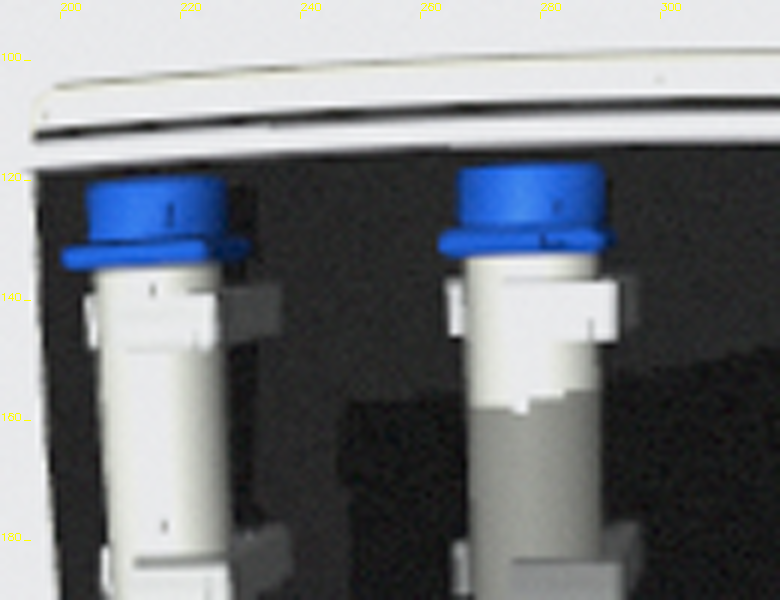

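View pics/w2b.png

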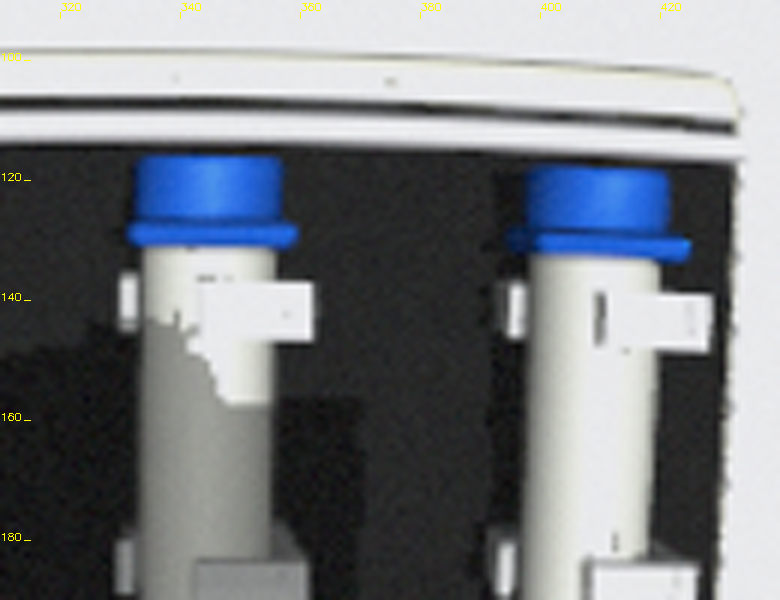

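View pics/w2c.png

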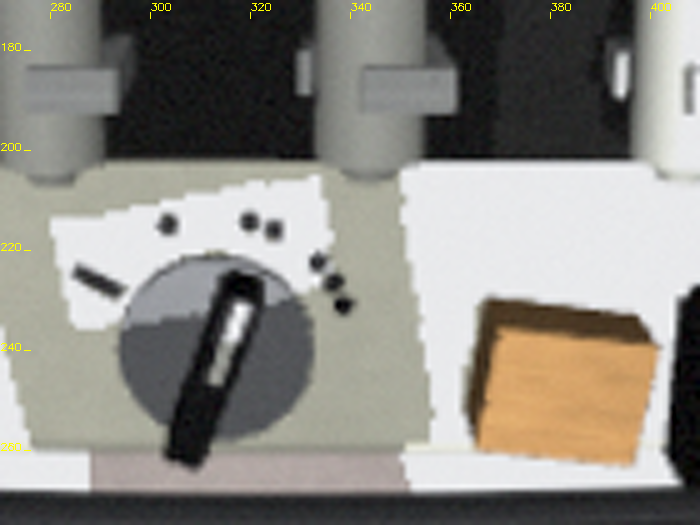

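```bash
cat > fit.py <<'E'
from h import *
import pickle
E
python3 - <<'E'
from h import *
import pickle
c=pickle.load(open('w2.pkl','rb'))
for i in range(5):
    read_camera('side'); print(state()['eef_pos'])
def P(n,u,v,z): print(n,onz(c,u,v,z).round(1))
P('disc',312.9,240,82);P('bar+',317.8,225.5,108);P('bar-',305.5,262.5,108)
# hinge: flange center front/back edges; body axis near flange at z 105: body left/right edges
for n,l,r,v in [('t0',205.5,226,134.5),('t1',267.3,289,133),('t2',334,355.5,132),('t3',398,419.5,133),('t0low',207.8,228,182),('t1low',268,290,182),('t2low',333.3,355,182),('t3low',397,418.5,182)]:
    P(n,(l+r)/2,v,107)
P('railBL',196.5,105,103);P('railBR',431.5,103,103)
E
```

```text
[546.71367376 189.6288853  348.954224  ]
[546.6889282  189.22222342 349.25517285]
[546.73731097 189.11479672 349.57519921]
[546.74157752 189.1712769  349.71428847]
[546.73515659 189.37034919 349.81845339]
disc [446.8 206.5  82. ]
bar+ [478.9 199.6 108. ]
bar- [421.1 215.7 108. ]
t0 [602.4 344.4 107. ]
t1 [604.6 256.7 107. ]
t2 [608.9 168.7 107. ]
t3 [613.2  82.  107. ]
t0low [535.9 342.2 107. ]
t1low [538.3 254.4 107. ]
t2low [541.6 166.2 107. ]
t3low [545.8  77.9 107. ]
railBL [644.6 375.9 103. ]
railBR [657.7  50.4 103. ]
```

>>> {"method": "move_arm", "body": {
  "targets": [
    [-0.05,0.01,-0.05,0,0,-8,1],
    [-0.1,0.0175,-0.09,0,0,-16,1],
    [-0.1,0.0175,-0.13,0,0,-20,1],
    [-0.1,0.0175,-0.15,0,0,-20,1],
    [-0.1,0.0175,-0.15,0,0,-20,1],
    [-0.1,0.0175,-0.15,0,0,-20,1],
    [-0.1,0.0175,-0.15,0,0,-20,1],
    [-0.1,0.0175,-0.15,0,0,-20,1]
  ]
}}

```text
t: 3.5
eef_pos: [447.8, 208.4, 201.2]
tcp_rot: [-2.561, 1.568, 0.268]
ft_force: [-0.1, 0.0, 0.1]
opening: 1.0
```

```bash
python3 - <<'E'
from h import *
import pickle
for i in range(3): read_camera('wrist')
c=cam('wrist'); pickle.dump(c,open('w3.pkl','wb')); s=state(); T=T_tool(s); print(T.round(3),s['qvel'].max(),s['t'])
print(proj(c,T[:3,3]))
crop(c,200,140,440,300,'w3.png',3)
E
```

```text
[[ 1.00000e-03 -3.07000e-01 -9.52000e-01  4.46932e+02]
 [ 0.00000e+00 -9.52000e-01  3.07000e-01  2.08409e+02]
 [-1.00000e+00 -0.00000e+00 -1.00000e-03  2.00230e+02]
 [ 0.00000e+00  0.00000e+00  0.00000e+00  1.00000e+00]] 0.0056197453648713265 3.7
[[325.81892394 246.30898363]]
```

View pics/w3.png

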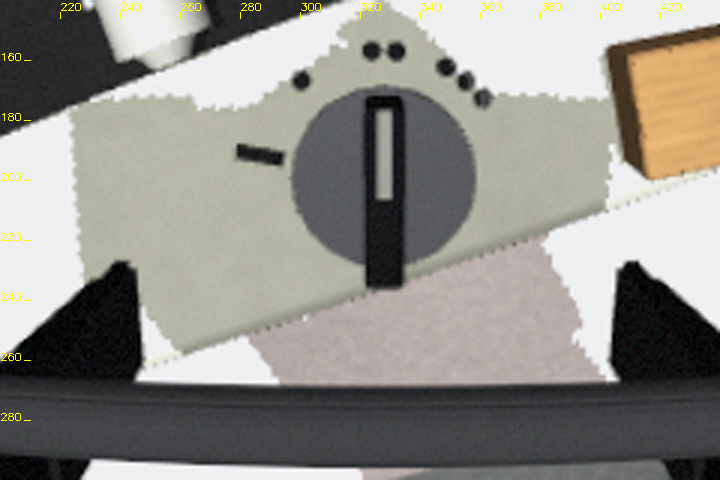

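```bash
python3 - <<'E'
from h import *
import pickle
c=pickle.load(open('w3.pkl','rb'))
def P(n,u,v,z): p=onz(c,u,v,z); print(n,p.round(1)); return p
a=P('bar+',325.3,173.2,108);b=P('bar-',325.5,236.3,108);print((a+b)/2,np.linalg.norm(a-b),np.degrees(np.arctan2(*(a-b)[1::-1])))
l=P('discL',295,197,82);r=P('discR',356,197,82);P('disctop',325.3,169,82);print((l+r)/2, np.linalg.norm(l-r))
E
```

```text
bar+ [474.9 199.8 108. ]
bar- [420.4 217.1 108. ]
[447.64451408 208.45577404 108.        ] 57.216942003602114 -17.66374278808586
discL [458.2 235.7  82. ]
discR [440.3 180.   82. ]
disctop [474.9 199.8  82. ]
[449.21445077 207.8586915   82.        ] 58.43151497625236
```

>>> {"method": "move_arm", "body": {
  "targets": [
    [0.0005,0.0,-0.05,0,0,0,0],
    [0.0005,0.0,-0.09,0,0,0,0],
    [0.0005,0.0,-0.114,0,0,0,0],
    [0.0005,0.0,-0.114,0,0,0,-0.5],
    [0.0005,0.0,-0.114,0,0,0,-1],
    [0.0005,0.0,-0.114,0,0,0,-1],
    [0.0005,0.0,-0.114,0,0,0,-1],
    [0.0005,0.0,-0.114,0,0,0,-1],
    [0.0005,0.0,-0.114,0,0,0,-1]
  ]
}}

```text
t: 4.6
eef_pos: [447.3, 208.5, 86.3]
tcp_rot: [-2.585, 1.57, 0.245]
ft_force: [0.2, 0.2, -0.5]
opening: 0.301
```

>>> {"method": "move_arm", "body": {
  "targets": [
    [0,0,0,0,0,0,-1],
    [0,0,0,0,0,0,-1],
    [0,0,0,0,0,0,-1],
    [0,0,0,0,0,0,-1],
    [0,0,0,0,0,0,-1],
    [0,0,0,0,0,0,-1]
  ]
}}

```text
t: 5.2
eef_pos: [446.4, 206.5, 85.8]
tcp_rot: [1.25, 1.567, -2.202]
ft_force: [-1.9, -17.6, 8.7]
opening: 0.124
```

>>> {"method": "move_arm", "body": {
  "targets": [
    [0,-0.001,0,0,0,8,-1],
    [0,-0.001,0,0,0,16,-1],
    [0,-0.001,0,0,0,24,-1],
    [0,-0.001,0,0,0,32,-1],
    [0,-0.001,0,0,0,40,-1],
    [0,-0.001,0,0,0,48,-1],
    [0,-0.001,0,0,0,56,-1],
    [0,-0.001,0,0,0,64,-1],
    [0,-0.001,0,0,0,72,-1],
    [0,-0.001,0,0,0,80,-1]
  ]
}}

```text
t: 6.2
eef_pos: [446.1, 207.1, 85.8]
tcp_rot: [-0.791, 1.569, -2.842]
ft_force: [-5.0, -1.4, 7.2]
opening: 0.123
```

>>> {"method": "move_arm", "body": {
  "targets": [
    [0,0,0,0,0,0.5,-1],
    [0,0,0,0,0,0.5,-1],
    [0,0,0,0,0,0.5,-1]
  ]
}}

```text
t: 6.5
eef_pos: [446.1, 207.2, 85.8]
tcp_rot: [-0.789, 1.569, -2.837]
ft_force: [-4.3, 0.1, 6.4]
opening: 0.122
```

```bash
python3 - <<'E'
from h import *
c=cam('wrist');s=state(); T=T_tool(s); print(np.degrees(np.arctan2(T[1,1],T[0,1])),s['opening'],s['ft_force'],s['moment'])
crop(c,200,140,440,300,'w4.png',3)
E
```

```text
-27.345121110947492 0.12998041593094198 [-5.90803117 -1.55205094  7.79006545] [-0.32675521  0.9389637  -0.07944615]
```

View pics/w4.png

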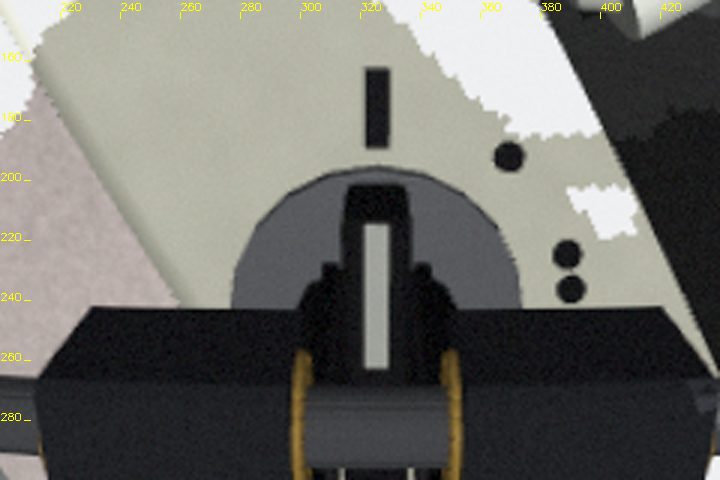

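>>> {"method": "move_arm", "body": {
  "targets": [
    [0,0,0,0,0,0,-0.4],
    [0,0,0,0,0,0,0],
    [0,0,0,0,0,0,0],
    [0,0,0.03,0,0,0,0],
    [0,0,0.08,0,0,0,0],
    [0,0,0.12,0,0,-8,0],
    [0.05,0,0.14,0,0,-16,0],
    [0.1,0.0,0.14,0,0,-24,0],
    [0.115,0,0.14,0,0,-32,0],
    [0.115,0,0.14,0,0,-40,0]
  ]
}}

```text
t: 7.55
eef_pos: [564.4, 207.1, 225.0]
tcp_rot: [2.549, 1.57, -0.204]
ft_force: [-0.2, -0.0, 0.1]
opening: 0.501
```

>>> {"method": "move_arm", "body": {
  "targets": [
    [0,0.05,0,0,0,-8,0],
    [0,0.1,0,0,0,-16,0],
    [0,0.135,0,0,0,-20,0],
    [0,0.135,0,0,0,-20,0.3],
    [0,0.135,0,0,0,-20,0.3],
    [0,0.135,0,0,0,-20,0.3]
  ]
}}

```text
t: 8.15
eef_pos: [562.1, 341.6, 225.5]
tcp_rot: [0.88, 1.57, -2.216]
ft_force: [-0.4, -0.2, 0.2]
opening: 0.642
```

```bash
python3 - <<'E'
from h import *
import pickle
c=pickle.load(open('w2.pkl','rb'))
def P(n,u,v,z): p=onz(c,u,v,z); print(n,p.round(1)); return p
for n,l,r,v in [('t0',205.5,226,134.5),('t1',267.3,289,133),('t2',334,355.5,132),('t3',398,419.5,133),('t0low',207.8,228,182),('t1low',268,290,182),('t2low',333.3,355,182),('t3low',397,418.5,182)]:
    P(n,(l+r)/2,v,105)
P('hook up',350,142,127);P('hook lo',352,188,127);P('hookup t3',417,143.5,127);P('hook lo t3',417,188.5,127)
for i in range(3): read_camera('wrist')
c=cam('wrist'); pickle.dump(c,open('w5.pkl','wb')); s=state(); T=T_tool(s); print(T.round(3),s['qvel'].max(),s['t'],s['opening'])
print(proj(c,T[:3,3]))
cv2.imwrite('pics/w5.png',c['img'])
E
```

```text
t0 [602.3 345.1 105. ]
t1 [604.6 257.  105. ]
t2 [608.8 168.6 105. ]
t3 [613.1  81.4 105. ]
t0low [535.5 342.9 105. ]
t1low [538.  254.7 105. ]
t2low [541.3 166.  105. ]
t3low [545.5  77.3 105. ]
hook up [596.9 162.8 127. ]
hook lo [537.9 157.  127. ]
hookup t3 [600.6  75.3 127. ]
hook lo t3 [541.2  69.9 127. ]
[[ 0.00000e+00  4.50000e-02 -9.99000e-01  5.62390e+02]
 [-0.00000e+00 -9.99000e-01 -4.50000e-02  3.41499e+02]
 [-1.00000e+00  0.00000e+00 -0.00000e+00  2.25893e+02]
 [ 0.00000e+00  0.00000e+00  0.00000e+00  1.00000e+00]] 0.003336098931429864 8.35 0.6521664103299926
[[325.56040691 246.47158227]]
```

View pics/w5.png

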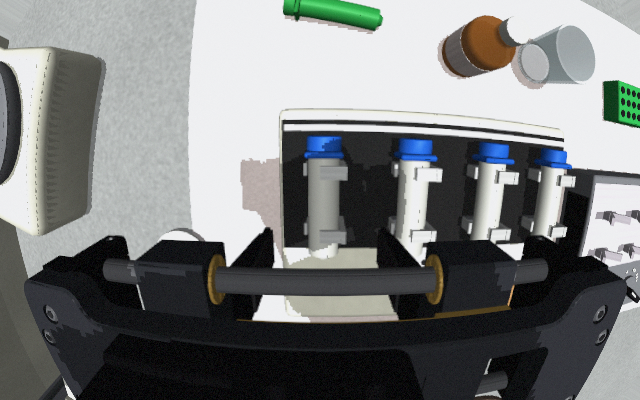

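```bash
python3 - <<'E'
from h import *
import pickle
c=pickle.load(open('w5.pkl','rb'))
crop(c,270,120,470,265,'w5a.png',4)
E
```

```text
(no output)
```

View pics/w5a.png

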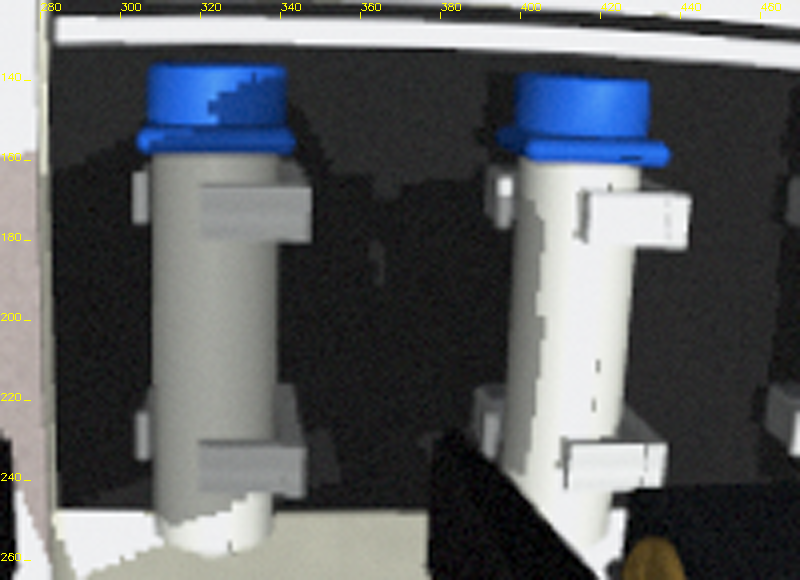

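```bash
python3 - <<'E'
from h import *
import pickle
c=pickle.load(open('w5.pkl','rb'))
def P(n,u,v,z): p=onz(c,u,v,z); print(n,p.round(1)); return p
P('t0 up',(308+338.5)/2,162,105);P('t0 mid',(308+338.5)/2,200,105);P('t0 lo',(308.5+337)/2,228,105);P('tip',322.5,258,100)
P('t1 mid',(396+427)/2,200,105); P('t1up',(400+428.5)/2,165,105); P('t1lo',(394+424)/2,226,105)
P('hook u',333,172.5,127);P('hook l',333,237,127);P('flange',324,158.5,105)
P('t1 hook u',427,174.5,127);P('hook l',422,237,127)
E
```

```text
t0 up [597.8 345.1 105. ]
t0 mid [561.  343.5 105. ]
t0 lo [532.5 342.7 105. ]
tip [497.6 341.5 100. ]
t1 mid [565.  256.2 105. ]
t1up [600. 257. 105.]
t1lo [537.9 255.5 105. ]
hook u [591.5 336.2 127. ]
hook l [531.6 333.1 127. ]
flange [601.1 344.5 105. ]
t1 hook u [594.6 250.5 127. ]
hook l [534.4 247.7 127. ]
```

>>> {"method": "move_arm", "body": {
  "targets": [
    [-0.002,0.002,-0.05,0,0,0,0.3],
    [-0.002,0.002,-0.1,0,0,0,0.3],
    [-0.002,0.002,-0.13,0,0,0,0.3],
    [-0.002,0.002,-0.14,0,0,0,0.1],
    [-0.002,0.002,-0.14,0,0,0,-0.1],
    [-0.002,0.002,-0.14,0,0,0,-1],
    [-0.002,0.002,-0.14,0,0,0,-1],
    [-0.002,0.002,-0.14,0,0,0,-1],
    [-0.002,0.002,-0.14,0,0,0,-1],
    [-0.002,0.002,-0.14,0,0,0,-1]
  ]
}}

```text
t: 9.35
eef_pos: [560.8, 344.6, 87.4]
tcp_rot: [-2.825, 1.568, 0.363]
ft_force: [-1.1, -2.3, 6.7]
opening: 0.31
```

>>> {"method": "move_arm", "body": {
  "targets": [
    [0,0.004,0,0,0,0,-1],
    [-0.0003,0.008,0,0,0,0,-1],
    [-0.0005,0.012,0,0,0,0,-1],
    [-0.0007,0.016,0,0,0,0,-1],
    [-0.001,0.02,0,0,0,0,-1],
    [-0.001,0.024,0,0,0,0,-1],
    [-0.001,0.027,0,0,0,0,-1],
    [-0.001,0.027,0,0,0,0,-1]
  ]
}}

```text
t: 10.15
eef_pos: [559.4, 370.8, 86.7]
tcp_rot: [2.21, 1.569, -0.885]
ft_force: [-1.9, -7.0, 5.7]
opening: 0.305
```

```bash
python3 - <<'E'
from h import *
c=cam('wrist'); s=state(); print(s['eef_pos'],s['opening'],s['ft_force'])
crop(c,230,100,430,250,'w6.png',4)
E
```

```text
[559.42684847 370.77135381  86.78731011] 0.3081941764661484 [-0.31083318 -5.63811455  5.27674842]
```

View pics/w6.png

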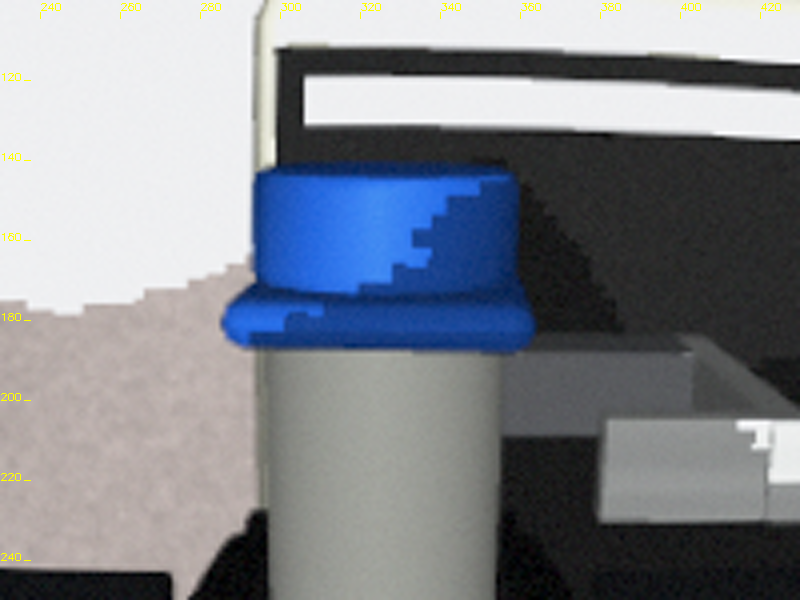

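>>> {"method": "move_arm", "body": {
  "targets": [
    [0,0.001,0.03,0,0,0,-1],
    [0,0.001,0.08,0,0,0,-1],
    [0,0,0.13,0,0,0,-1],
    [0,-0.03,0.18,0,0,0,-1],
    [0,-0.08,0.21,0,0,0,-1],
    [0,-0.13,0.24,0,0,0,-1],
    [0,-0.18,0.26,0,0,0,-1],
    [-0.01,-0.23,0.26,0,0,0,-1],
    [-0.01,-0.28,0.26,0,0,0,-1],
    [-0.02,-0.33,0.26,0,0,0,-1]
  ]
}}

```text
t: 11.2
eef_pos: [542.6, 66.4, 346.2]
tcp_rot: [3.055, 1.569, -0.04]
ft_force: [0.9, 0.6, 0.0]
opening: 0.306
```

>>> {"method": "move_arm", "body": {
  "targets": [
    [0,-0.05,0,0,0,0,-1],
    [0,-0.1,0,0,0,0,-1],
    [0,-0.15,0,0,0,0,-1],
    [0,-0.2,0,0,0,0,-1],
    [0,-0.25,0,0,0,0,-1],
    [0,-0.25,0,0,0,0,-1],
    [0,-0.25,0,0,0,0,-1],
    [0,-0.25,0,0,0,0,-1]
  ]
}}

```text
t: 12.0
eef_pos: [542.9, -181.0, 345.5]
tcp_rot: [-3.134, 1.57, 0.054]
ft_force: [1.1, -0.1, -0.7]
opening: 0.311
```

```bash
python3 - <<'E'
from h import *
import pickle
for i in range(3): read_camera('wrist')
c=cam('wrist'); pickle.dump(c,open('w7.pkl','wb')); s=state(); T=T_tool(s); print(T.round(3),s['qvel'].max(),s['t'],s['opening'])
cv2.imwrite('pics/w7.png',c['img'])
E
```

```text
[[ 0.00000e+00  4.80000e-02 -9.99000e-01  5.43152e+02]
 [-0.00000e+00 -9.99000e-01 -4.80000e-02 -1.80676e+02]
 [-1.00000e+00  0.00000e+00 -0.00000e+00  3.45496e+02]
 [ 0.00000e+00  0.00000e+00  0.00000e+00  1.00000e+00]] 0.002770692919535794 12.2 0.3132250730318483
```

View pics/w7.png

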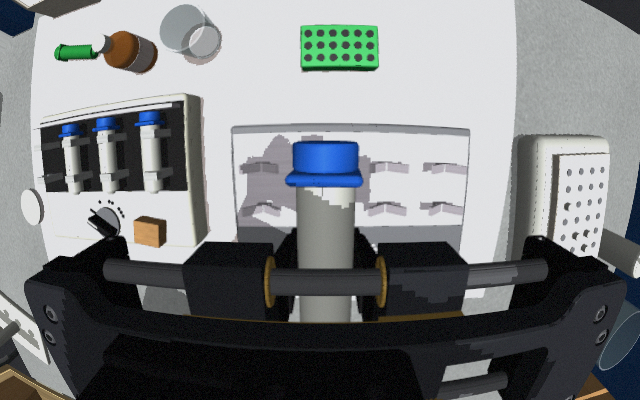

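```bash
python3 - <<'E'
from h import *
import pickle
c=pickle.load(open('w7.pkl','rb'))
crop(c,225,115,355,245,'w7a.png',5);crop(c,350,115,480,245,'w7b.png',5)
E
```

```text
(no output)
```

View pics/w7a.png

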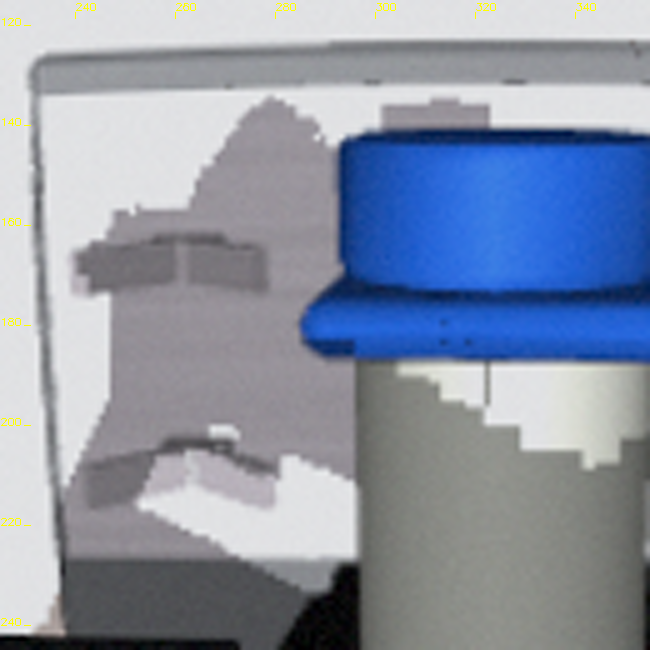

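View pics/w7b.png

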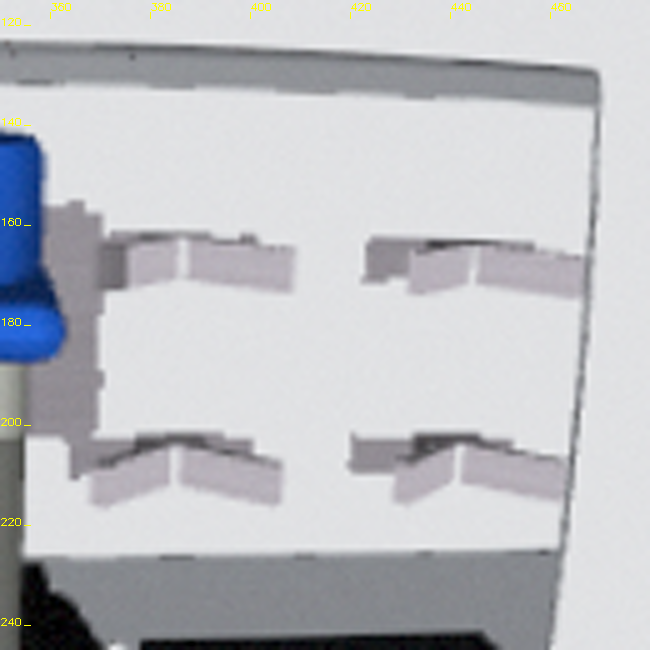

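```bash
python3 - <<'E'
from h import *
import pickle
c=pickle.load(open('w7.pkl','rb'))
def P(n,u,v,z): p=onz(c,u,v,z); print(n,p.round(1)); return p
P('Aup',386.5,168.5,88);P('Alo',384.8,209,88)
P('Bup',444.6,168.5,88);P('Blo',442,208.5,88)
P('Dup',261.4,168.5,88);P('Dlo',263,208,88)
P('A upL',375.5,168,112);P('A upR',409,168,112);P('AloL',368,212,112);P('AloR',406,211,112)
P('BloL',429,210,112);P('BloR',462,209,112);
P('DupL',240,169,112);P('DupR',278.5,168.5,112)
P('BL',232,129,75);P('BR',469.5,131,75)
P('band L',238,226.5,75);P('band R',460,224.5,75)
E
```

```text
Aup [ 558.4 -266.    88. ]
Alo [ 499.4 -268.9   88. ]
Bup [ 564.5 -354.    88. ]
Blo [ 504.1 -357.9   88. ]
Dup [549.9 -90.1  88. ]
Dlo [492.4 -92.7  88. ]
A upL [ 561.2 -246.1  112. ]
A upR [ 564.1 -292.1  112. ]
AloL [ 500.4 -240.8  112. ]
AloR [ 504.2 -294.2  112. ]
BloL [ 507.2 -328.1  112. ]
BloR [ 510.9 -379.9  112. ]
DupL [551.9 -65.3 112. ]
DupR [ 554.3 -118.1  112. ]
BL [605.  -42.2  75. ]
BR [ 623.9 -395.6   75. ]
band L [457.2 -50.2  75. ]
band R [ 475.8 -399.5   75. ]
```

>>> {"method": "move_arm", "body": {
  "targets": [
    [-0.015,0.045,-0.02,0,0,0,-1],
    [-0.022,0.089,-0.07,0,0,0,-1],
    [-0.022,0.089,-0.12,0,0,0,-1],
    [-0.022,0.089,-0.17,0,0,0,-1],
    [-0.022,0.089,-0.21,0,0,0,-1],
    [-0.022,0.089,-0.22,0,0,0,-1],
    [-0.022,0.089,-0.22,0,0,0,-1]
  ]
}}

```text
t: 12.9
eef_pos: [520.2, -91.8, 123.2]
tcp_rot: [-0.328, 1.567, 2.861]
ft_force: [0.2, -0.5, -0.6]
opening: 0.31
```

```bash
python3 - <<'E'
from h import *
import pickle
for i in range(2): read_camera('wrist')
c=cam('wrist'); s=state(); print(s['eef_pos'],s['opening'],T_tool(s)[:3,1])
cv2.imwrite('pics/w8.png',c['img'])
E
```

```text
[521.80845388 -92.70059577 126.48134247] 0.3105826764557681 [ 4.69187846e-02 -9.98898391e-01  7.95055581e-04]
```

View pics/w8.png

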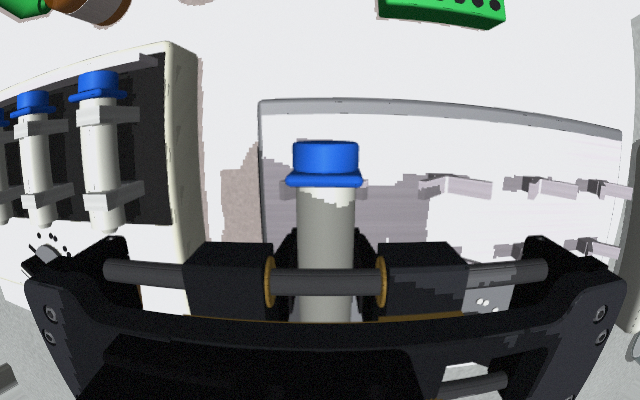

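>>> {"method": "move_arm", "body": {
  "targets": [
    [0,0.001,-0.015,0,0,0,-1],
    [0,0.001,-0.028,0,0,0,-1],
    [0,0.001,-0.034,0,0,0,-1],
    [0,0.001,-0.034,0,0,0,-1],
    [0,0.001,-0.034,0,0,0,-1]
  ]
}}

```text
t: 13.55
eef_pos: [521.5, -91.9, 92.1]
tcp_rot: [2.698, 1.569, -0.398]
ft_force: [0.1, -0.4, -1.1]
opening: 0.313
```

>>> {"method": "move_arm", "body": {
  "targets": [
    [0,0,-0.001,0,0,0,-0.2],
    [0,0,-0.001,0,0,0,0],
    [0,0,-0.001,0,0,0,0.2],
    [0,0,-0.001,0,0,0,0.2],
    [0,0,0.03,0,0,0,0.2],
    [0,0,0.08,0,0,0,0.2],
    [0,0,0.12,0,0,0,0.2],
    [0,0,0.15,0,0,0,0.2],
    [0,0,0.15,0,0,0,0.2]
  ]
}}

```text
t: 14.45
eef_pos: [522.3, -92.2, 245.2]
tcp_rot: [2.782, 1.564, -0.313]
ft_force: [-0.4, 0.8, -0.2]
opening: 0.599
```

```bash
python3 - <<'E'
from h import *
import pickle
for i in range(2): read_camera('wrist')
c=cam('wrist'); s=state(); print(s['eef_pos'],s['opening'],T_tool(s)[:3,1],s['t'])
pickle.dump(c,open('w9.pkl','wb'));cv2.imwrite('pics/w9.png',c['img'])
crop(c,230,120,430,270,'w9a.png',4)
E
```

```text
[520.64472702 -91.70377334 240.4774315 ] 0.5999402887547333 [ 4.63211062e-02 -9.98926580e-01 -2.07210487e-04] 14.6
```

View pics/w9.png

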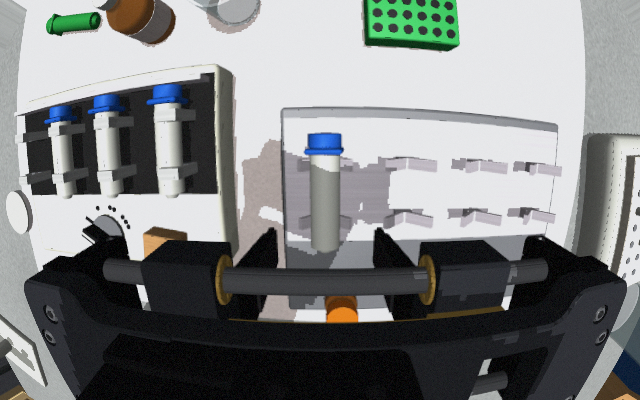

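View pics/w9a.png

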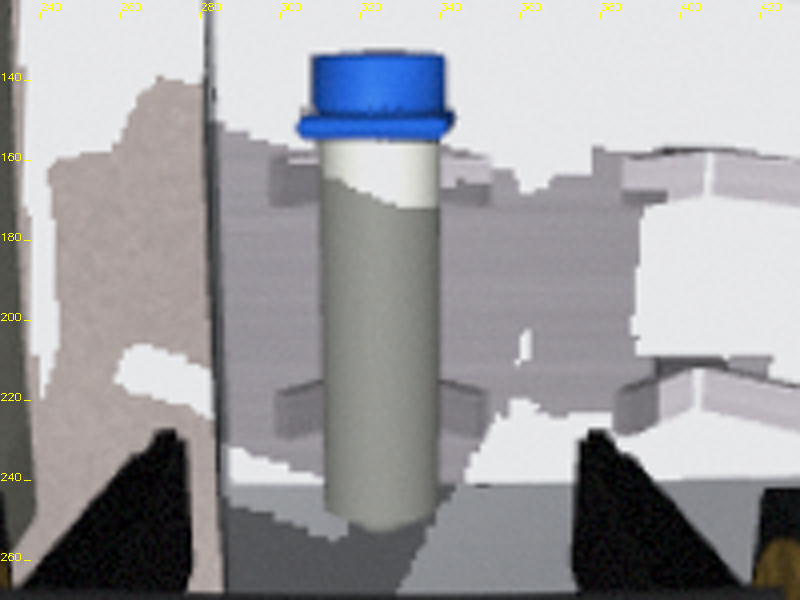

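>>> {"method": "move_arm", "body": {
  "targets": [
    [0.005,0.03,0,0,0,0,0.3],
    [0.01,0.08,0,0,0,0,0.3],
    [0.015,0.13,0,0,0,0,0.3],
    [0.02,0.18,0,0,0,0,0.3],
    [0.03,0.23,0,0,0,0,0.3],
    [0.035,0.28,0,0,0,0,0.3],
    [0.042,0.33,0,0,0,0,0.3],
    [0.042,0.348,-0.015,0,0,0,0.3],
    [0.042,0.348,-0.015,0,0,0,0.3],
    [0.042,0.348,-0.015,0,0,0,0.3]
  ]
}}

```text
t: 15.6
eef_pos: [562.5, 256.0, 224.6]
tcp_rot: [0.359, 1.568, -2.736]
ft_force: [0.1, -0.6, -0.6]
opening: 0.651
```

```bash
python3 - <<'E'
from h import *
import pickle
c=pickle.load(open('w9.pkl','rb'))
def P(n,u,v,z): p=onz(c,u,v,z); print(n,p.round(1)); return p
P('flange',325,155,109);P('ax',324.6,185,109);P('lo',324,235,109);P('tip',323.5,253,104)
for i in range(3): read_camera('wrist')
c=cam('wrist'); s=state(); print(s['eef_pos'],s['opening'],T_tool(s)[:3,1],s['t'])
pickle.dump(c,open('w10.pkl','wb'))
crop(c,230,120,430,270,'w10a.png',4)
E
```

```text
flange [562.  -89.5 109. ]
ax [532.2 -90.4 109. ]
lo [479.6 -92.2 109. ]
tip [457.  -92.7 104. ]
[563.29478473 255.01979734 226.50251445] 0.6505385070417506 [ 4.48296553e-02 -9.98994641e-01  9.16864695e-05] 15.8
```

View pics/w10a.png

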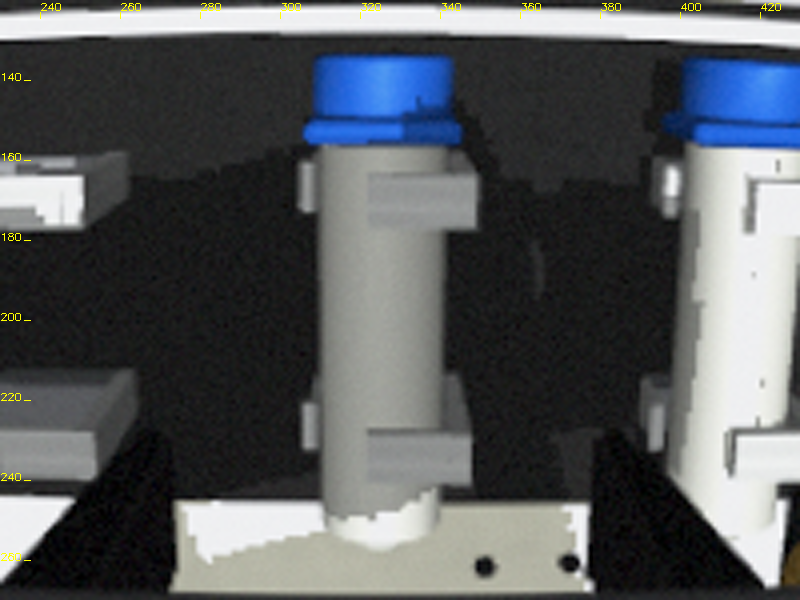

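>>> {"method": "move_arm", "body": {
  "targets": [
    [0,0.0015,-0.05,0,0,0,0.3],
    [0,0.0015,-0.1,0,0,0,0.3],
    [0,0.0015,-0.13,0,0,0,0.3],
    [0,0.0015,-0.139,0,0,0,0.1],
    [0,0.0015,-0.139,0,0,0,-0.1],
    [0,0.0015,-0.139,0,0,0,-1],
    [0,0.0015,-0.139,0,0,0,-1],
    [0,0.0015,-0.139,0,0,0,-1],
    [0,0.0015,-0.139,0,0,0,-1],
    [0,0.0015,-0.139,0,0,0,-1]
  ]
}}

```text
t: 16.8
eef_pos: [563.8, 257.7, 88.9]
tcp_rot: [-3.014, 1.568, 0.174]
ft_force: [0.1, -3.1, 7.8]
opening: 0.309
```

>>> {"method": "move_arm", "body": {
  "targets": [
    [0,0.004,0,0,0,0,-1],
    [-0.0003,0.008,0,0,0,0,-1],
    [-0.0005,0.012,0,0,0,0,-1],
    [-0.0007,0.016,0,0,0,0,-1],
    [-0.001,0.02,0,0,0,0,-1],
    [-0.001,0.024,0,0,0,0,-1],
    [-0.001,0.027,0,0,0,0,-1],
    [-0.001,0.027,0,0,0,0,-1]
  ]
}}

```text
t: 17.6
eef_pos: [562.4, 284.4, 88.5]
tcp_rot: [2.778, 1.569, -0.317]
ft_force: [-1.0, -5.3, 6.4]
opening: 0.312
```

```bash
python3 - <<'E'
from h import *
c=cam('wrist'); s=state(); print(s['eef_pos'],s['opening'],s['ft_force'])
crop(c,230,100,430,250,'w11.png',3)
E
```

```text
[562.44068833 284.37985341  88.50731477] 0.3067495792669632 [-0.23234317 -5.57835418  6.09352599]
```

View pics/w11.png

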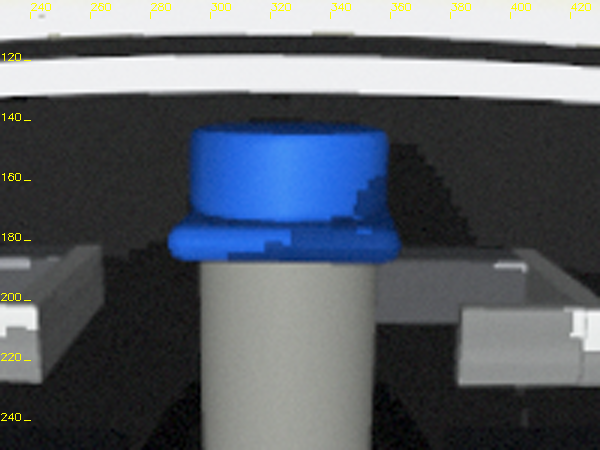

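>>> {"method": "move_arm", "body": {
  "targets": [
    [0,0.001,0.03,0,0,0,-1],
    [0,0.001,0.08,0,0,0,-1],
    [0,0,0.13,0,0,0,-1],
    [0,-0.03,0.16,0,0,0,-1],
    [0,-0.08,0.16,0,0,0,-1],
    [-0.01,-0.13,0.16,0,0,0,-1],
    [-0.015,-0.18,0.16,0,0,0,-1],
    [-0.02,-0.23,0.16,0,0,0,-1],
    [-0.025,-0.28,0.16,0,0,0,-1],
    [-0.03,-0.33,0.16,0,0,0,-1]
  ]
}}

```text
t: 18.65
eef_pos: [531.6, -45.1, 248.0]
tcp_rot: [2.899, 1.57, -0.196]
ft_force: [1.4, -0.2, -0.2]
opening: 0.312
```

>>> {"method": "move_arm", "body": {
  "targets": [
    [-0.003,-0.05,0,0,0,0,-1],
    [-0.005,-0.1,0,0,0,0,-1],
    [-0.007,-0.134,0,0,0,0,-1],
    [-0.007,-0.134,-0.04,0,0,0,-1],
    [-0.007,-0.134,-0.08,0,0,0,-1],
    [-0.007,-0.134,-0.12,0,0,0,-1],
    [-0.007,-0.134,-0.122,0,0,0,-1],
    [-0.007,-0.134,-0.122,0,0,0,-1]
  ]
}}

```text
t: 19.45
eef_pos: [525.5, -177.4, 125.9]
tcp_rot: [-0.318, 1.57, 2.87]
ft_force: [-0.1, -0.6, 0.2]
opening: 0.306
```

```bash
python3 - <<'E'
from h import *
import pickle
for i in range(2): read_camera('wrist')
c=cam('wrist'); s=state(); print(s['eef_pos'],s['opening'],T_tool(s)[:3,1])
cv2.imwrite('pics/w12.png',c['img'])
E
```

```text
[ 526.21120569 -177.62307218  127.35958803] 0.3108298177371576 [ 0.04656533 -0.99891385  0.0016698 ]
```

View pics/w12.png

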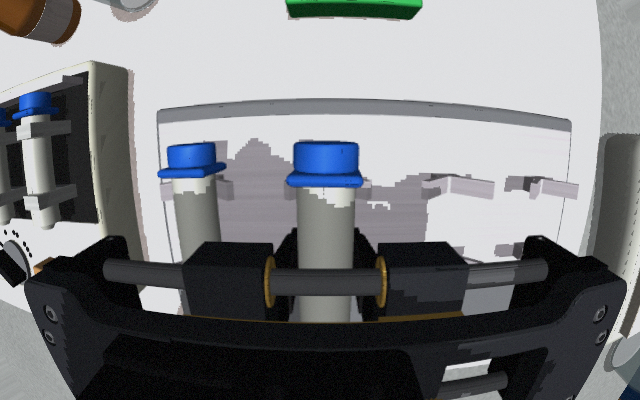

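>>> {"method": "move_arm", "body": {
  "targets": [
    [0,-0.0015,-0.015,0,0,0,-1],
    [0,-0.0015,-0.028,0,0,0,-1],
    [0,-0.0015,-0.033,0,0,0,-1],
    [0,-0.0015,-0.033,0,0,0,-1],
    [0,-0.0015,-0.033,0,0,0,-1]
  ]
}}

```text
t: 20.1
eef_pos: [525.5, -179.2, 92.7]
tcp_rot: [2.294, 1.57, -0.801]
ft_force: [-0.7, -4.2, 1.8]
opening: 0.307
```

>>> {"method": "move_arm", "body": {
  "targets": [
    [0,0,-0.001,0,0,0,-0.2],
    [0,0,-0.001,0,0,0,0],
    [0,0,-0.001,0,0,0,0.2],
    [0,0,-0.001,0,0,0,0.2],
    [0,0,0.03,0,0,0,0.2],
    [0,0,0.08,0,0,0,0.2],
    [0,0,0.12,0,0,0,0.2],
    [0,0,0.15,0,0,0,0.2],
    [0,0,0.15,0,0,0,0.2]
  ]
}}

```text
t: 21.0
eef_pos: [526.5, -179.3, 246.3]
tcp_rot: [2.651, 1.564, -0.444]
ft_force: [0.8, 0.1, 0.1]
opening: 0.599
```

```bash
python3 - <<'E'
from h import *
import pickle
for i in range(2): read_camera('wrist')
c=cam('wrist'); s=state(); print(s['eef_pos'],s['opening'],T_tool(s)[:3,1],s['t'])
pickle.dump(c,open('w13.pkl','wb'));cv2.imwrite('pics/w13.png',c['img'])
E
```

```text
[ 524.8378697  -178.59871468  241.40794653] 0.5995409527340403 [ 4.63917901e-02 -9.98923222e-01 -4.44921365e-04] 21.15
```

View pics/w13.png

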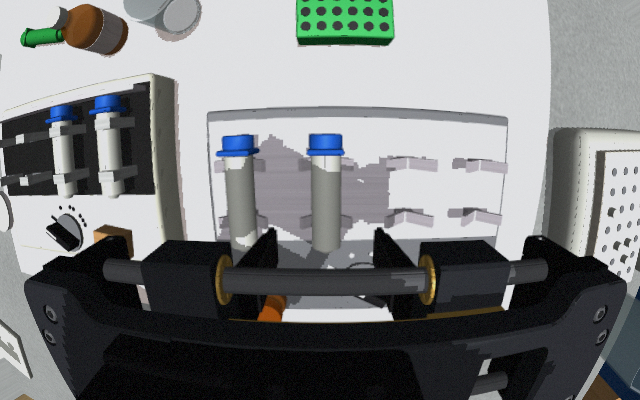

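>>> {"method": "move_arm", "body": {
  "targets": [
    [0.005,0.03,0,0,0,0,0.3],
    [0.01,0.08,0,0,0,0,0.3],
    [0.015,0.13,0,0,0,0,0.3],
    [0.02,0.18,0,0,0,0,0.3],
    [0.03,0.23,0,0,0,0,0.3],
    [0.035,0.28,0,0,0,0,0.3],
    [0.042,0.33,0,0,0,0,0.3],
    [0.042,0.347,-0.015,0,0,0,0.3],
    [0.042,0.347,-0.015,0,0,0,0.3],
    [0.042,0.347,-0.015,0,0,0,0.3]
  ]
}}

```text
t: 22.15
eef_pos: [566.7, 168.1, 225.8]
tcp_rot: [0.216, 1.568, -2.878]
ft_force: [0.0, -0.1, 0.4]
opening: 0.65
```

```bash
python3 - <<'E'
from h import *
import pickle
for i in range(3): read_camera('wrist')
c=cam('wrist'); s=state(); print(s['eef_pos'],s['opening'],T_tool(s)[:3,1],s['t'])
pickle.dump(c,open('w14.pkl','wb'))
crop(c,230,120,430,270,'w14a.png',4)
E
```

```text
[567.44174084 167.00158422 227.39646177] 0.6559910176389526 [ 4.47857007e-02 -9.98996606e-01  1.46652669e-04] 22.35
```

View pics/w14a.png

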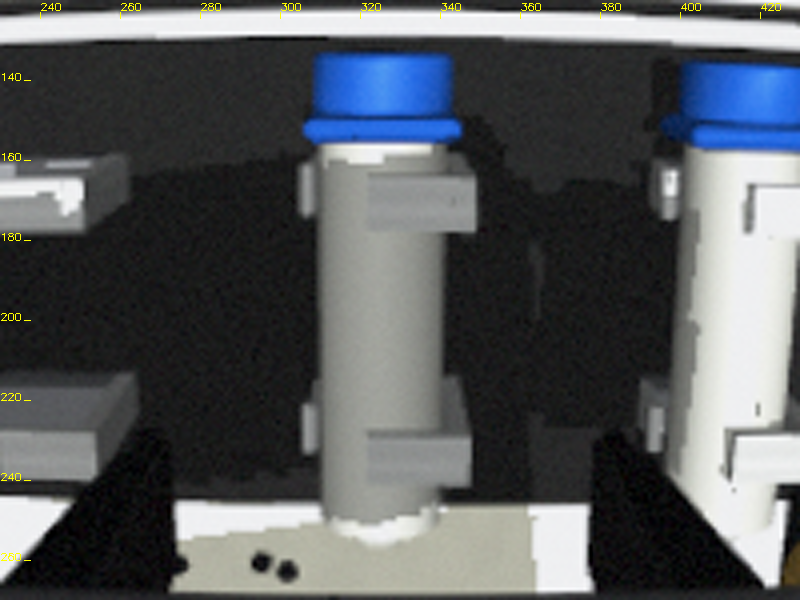

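>>> {"method": "move_arm", "body": {
  "targets": [
    [0,0.0015,-0.05,0,0,0,0.3],
    [0,0.0015,-0.1,0,0,0,0.3],
    [0,0.0015,-0.13,0,0,0,0.3],
    [0,0.0015,-0.14,0,0,0,0.1],
    [0,0.0015,-0.14,0,0,0,-0.1],
    [0,0.0015,-0.14,0,0,0,-1],
    [0,0.0015,-0.14,0,0,0,-1],
    [0,0.0015,-0.14,0,0,0,-1],
    [0,0.0015,-0.14,0,0,0,-1],
    [0,0.0015,-0.14,0,0,0,-1]
  ]
}}

```text
t: 23.35
eef_pos: [568.0, 169.6, 88.8]
tcp_rot: [-3.14, 1.568, 0.048]
ft_force: [-0.7, -2.9, 7.9]
opening: 0.31
```

>>> {"method": "move_arm", "body": {
  "targets": [
    [0,0.004,0,0,0,0,-1],
    [-0.0003,0.008,0,0,0,0,-1],
    [-0.0005,0.012,0,0,0,0,-1],
    [-0.0007,0.016,0,0,0,0,-1],
    [-0.001,0.02,0,0,0,0,-1],
    [-0.001,0.024,0,0,0,0,-1],
    [-0.001,0.027,0,0,0,0,-1],
    [-0.001,0.027,0,0,0,0,-1]
  ]
}}

```text
t: 24.15
eef_pos: [566.7, 196.4, 88.4]
tcp_rot: [2.818, 1.569, -0.277]
ft_force: [-0.3, -4.2, 6.9]
opening: 0.309
```

```bash
python3 - <<'E'
from h import *
c=cam('wrist'); s=state(); print(s['eef_pos'],s['opening'],s['ft_force'])
crop(c,230,100,430,250,'w15.png',3)
E
```

```text
[566.73854109 196.37235861  88.511353  ] 0.3117583277445873 [-0.16405091 -5.48409045  6.59130062]
```

View pics/w15.png

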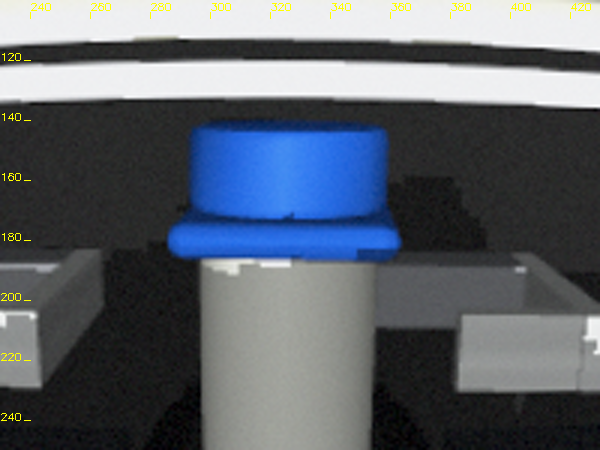

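>>> {"method": "move_arm", "body": {
  "targets": [
    [0,0.001,0.03,0,0,0,-1],
    [0,0.001,0.08,0,0,0,-1],
    [0,0,0.13,0,0,0,-1],
    [0,-0.03,0.16,0,0,0,-1],
    [0,-0.08,0.16,0,0,0,-1],
    [-0.01,-0.13,0.16,0,0,0,-1],
    [-0.015,-0.18,0.16,0,0,0,-1],
    [-0.02,-0.23,0.16,0,0,0,-1],
    [-0.025,-0.28,0.16,0,0,0,-1],
    [-0.03,-0.33,0.16,0,0,0,-1]
  ]
}}

```text
t: 25.2
eef_pos: [535.8, -133.2, 248.0]
tcp_rot: [2.757, 1.57, -0.338]
ft_force: [1.2, 0.4, -0.8]
opening: 0.309
```

>>> {"method": "move_arm", "body": {
  "targets": [
    [-0.003,-0.05,0,0,0,0,-1],
    [-0.005,-0.1,0,0,0,0,-1],
    [-0.008,-0.135,0,0,0,0,-1],
    [-0.008,-0.135,-0.04,0,0,0,-1],
    [-0.008,-0.135,-0.08,0,0,0,-1],
    [-0.008,-0.135,-0.12,0,0,0,-1],
    [-0.008,-0.135,-0.122,0,0,0,-1],
    [-0.008,-0.135,-0.122,0,0,0,-1]
  ]
}}

```text
t: 26.0
eef_pos: [528.7, -266.4, 125.9]
tcp_rot: [-0.474, 1.571, 2.714]
ft_force: [1.2, -0.3, 0.2]
opening: 0.308
```

```bash
python3 - <<'E'
from h import *
import pickle
for i in range(2): read_camera('wrist')
c=cam('wrist'); s=state(); print(s['eef_pos'],s['opening'],T_tool(s)[:3,1])
cv2.imwrite('pics/w16.png',c['img'])
E
```

```text
[ 529.35535465 -266.75652201  127.47495566] 0.31073168984806504 [ 0.04655005 -0.99891385  0.00205206]
```

View pics/w16.png

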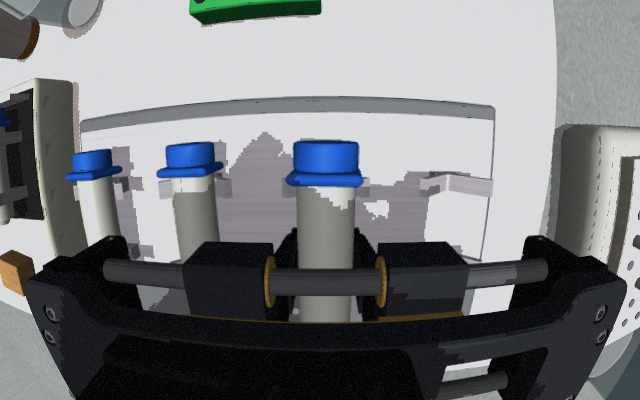

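>>> {"method": "move_arm", "body": {
  "targets": [
    [0,-0.0005,-0.015,0,0,0,-1],
    [0,-0.0005,-0.028,0,0,0,-1],
    [0,-0.0005,-0.033,0,0,0,-1],
    [0,-0.0005,-0.033,0,0,0,-1],
    [0,-0.0005,-0.033,0,0,0,-1]
  ]
}}

```text
t: 26.65
eef_pos: [528.6, -267.2, 92.8]
tcp_rot: [2.175, 1.57, -0.92]
ft_force: [-1.2, -2.1, 2.4]
opening: 0.308
```

>>> {"method": "move_arm", "body": {
  "targets": [
    [0,0,-0.001,0,0,0,-0.2],
    [0,0,-0.001,0,0,0,0],
    [0,0,-0.001,0,0,0,0.2],
    [0,0,-0.001,0,0,0,0.2],
    [0,0,0.03,0,0,0,0.2],
    [0,0,0.08,0,0,0,0.2],
    [0,0,0.12,0,0,0,0.2],
    [0,0,0.15,0,0,0,0.2],
    [0,0,0.15,0,0,0,0.2]
  ]
}}

```text
t: 27.55
eef_pos: [529.6, -267.5, 246.5]
tcp_rot: [2.518, 1.564, -0.577]
ft_force: [0.1, -0.2, 0.1]
opening: 0.6
```

```bash
python3 - <<'E'
from h import *
import pickle
for i in range(2): read_camera('wrist')
c=cam('wrist'); s=state(); print(s['eef_pos'],s['opening'],T_tool(s)[:3,1],s['t'])
pickle.dump(c,open('w17.pkl','wb'));cv2.imwrite('pics/w17.png',c['img'])
E
```

```text
[ 528.06776438 -266.60475438  241.36656751] 0.599600233858266 [ 4.63557800e-02 -9.98924842e-01 -5.50107587e-04] 27.7
```

View pics/w17.png

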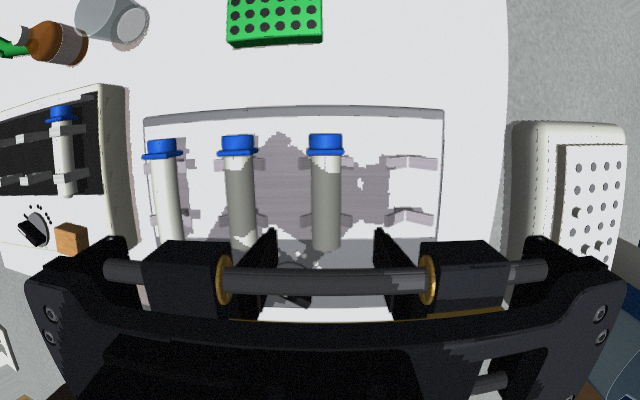

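Three lie well. Next is tube3: hover at (571.5, 79, 226).

>>> {"method": "move_arm", "body": {
  "targets": [
    [0.005,0.03,0,0,0,0,0.3],
    [0.01,0.08,0,0,0,0,0.3],
    [0.015,0.13,0,0,0,0,0.3],
    [0.02,0.18,0,0,0,0,0.3],
    [0.03,0.23,0,0,0,0,0.3],
    [0.035,0.28,0,0,0,0,0.3],
    [0.043,0.33,0,0,0,0,0.3],
    [0.043,0.346,-0.015,0,0,0,0.3],
    [0.043,0.346,-0.015,0,0,0,0.3],
    [0.043,0.346,-0.015,0,0,0,0.3]
  ]
}}

```text
t: 28.7
eef_pos: [571.0, 79.0, 226.0]
tcp_rot: [0.088, 1.568, -3.006]
ft_force: [-0.4, 0.1, 0.4]
opening: 0.651
```

```bash
python3 - <<'E'
from h import *
import pickle
for i in range(3): read_camera('wrist')
c=cam('wrist'); s=state(); print(s['eef_pos'],s['opening'],T_tool(s)[:3,1],s['t'])
pickle.dump(c,open('w18.pkl','wb'))
crop(c,230,120,430,270,'w18a.png',4)
E
```

```text
[571.59682224  77.9041482  227.36405689] 0.651199636186433 [ 4.46412077e-02 -9.99003071e-01  1.63987738e-04] 28.9
```

View pics/w18a.png

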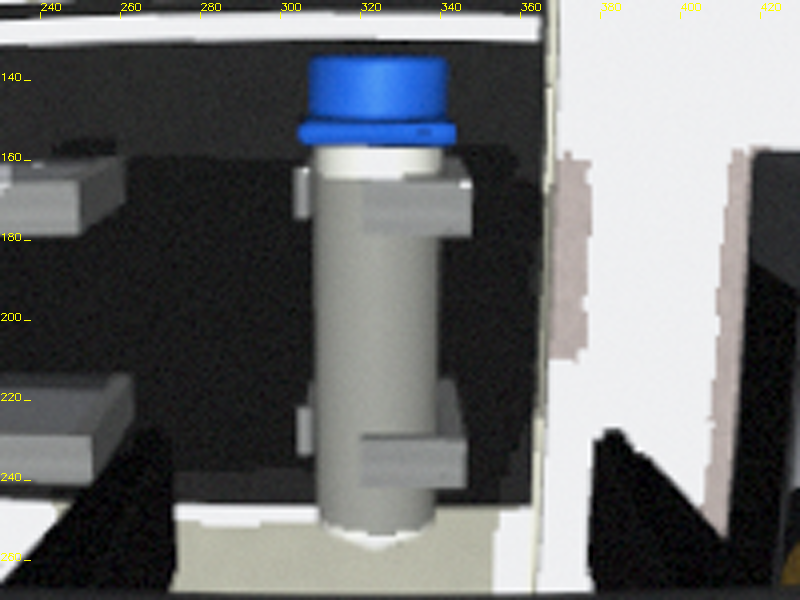

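>>> {"method": "move_arm", "body": {
  "targets": [
    [0,0.0027,-0.05,0,0,0,0.3],
    [0,0.0027,-0.1,0,0,0,0.3],
    [0,0.0027,-0.13,0,0,0,0.3],
    [0,0.0027,-0.14,0,0,0,0.1],
    [0,0.0027,-0.14,0,0,0,-0.1],
    [0,0.0027,-0.14,0,0,0,-1],
    [0,0.0027,-0.14,0,0,0,-1],
    [0,0.0027,-0.14,0,0,0,-1],
    [0,0.0027,-0.14,0,0,0,-1],
    [0,0.0027,-0.14,0,0,0,-1]
  ]
}}

```text
t: 29.9
eef_pos: [572.2, 81.7, 88.7]
tcp_rot: [3.0, 1.568, -0.095]
ft_force: [-0.9, -2.0, 7.2]
opening: 0.31
```

>>> {"method": "move_arm", "body": {
  "targets": [
    [0,0.004,0,0,0,0,-1],
    [-0.0003,0.008,0,0,0,0,-1],
    [-0.0005,0.012,0,0,0,0,-1],
    [-0.0007,0.016,0,0,0,0,-1],
    [-0.001,0.02,0,0,0,0,-1],
    [-0.001,0.024,0,0,0,0,-1],
    [-0.001,0.027,0,0,0,0,-1],
    [-0.001,0.027,0,0,0,0,-1]
  ]
}}

```text
t: 30.7
eef_pos: [571.0, 108.5, 88.5]
tcp_rot: [2.773, 1.569, -0.322]
ft_force: [0.3, -5.2, 6.7]
opening: 0.306
```

```bash
python3 - <<'E'
from h import *
c=cam('wrist'); s=state(); print(s['eef_pos'],s['opening'],s['ft_force'])
crop(c,230,100,430,250,'w19.png',3)
E
```

```text
[571.07403992 108.53390792  88.52892706] 0.31081414971718424 [-0.91335933 -3.96993872  7.35090122]
```

View pics/w19.png

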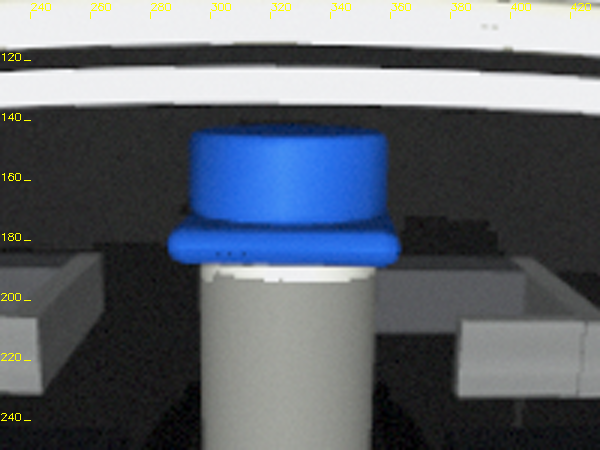

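>>> {"method": "move_arm", "body": {
  "targets": [
    [0,0.001,0.03,0,0,0,-1],
    [0,0.001,0.08,0,0,0,-1],
    [0,0,0.13,0,0,0,-1],
    [0,-0.03,0.16,0,0,0,-1],
    [0,-0.08,0.16,0,0,0,-1],
    [-0.01,-0.13,0.16,0,0,0,-1],
    [-0.015,-0.18,0.16,0,0,0,-1],
    [-0.02,-0.23,0.16,0,0,0,-1],
    [-0.025,-0.28,0.16,0,0,0,-1],
    [-0.03,-0.33,0.16,0,0,0,-1]
  ]
}}

```text
t: 31.75
eef_pos: [540.0, -221.0, 248.0]
tcp_rot: [2.663, 1.57, -0.432]
ft_force: [1.4, 0.0, -0.7]
opening: 0.31
```

>>> {"method": "move_arm", "body": {
  "targets": [
    [-0.003,-0.05,0,0,0,0,-1],
    [-0.005,-0.1,0,0,0,0,-1],
    [-0.008,-0.135,0,0,0,0,-1],
    [-0.008,-0.135,-0.04,0,0,0,-1],
    [-0.008,-0.135,-0.08,0,0,0,-1],
    [-0.008,-0.135,-0.12,0,0,0,-1],
    [-0.008,-0.135,-0.122,0,0,0,-1],
    [-0.008,-0.135,-0.122,0,0,0,-1]
  ]
}}

```text
t: 32.55
eef_pos: [532.8, -354.2, 125.9]
tcp_rot: [-0.576, 1.57, 2.612]
ft_force: [-0.0, 0.2, -0.6]
opening: 0.308
```

```bash
python3 - <<'E'
from h import *
import pickle
for i in range(2): read_camera('wrist')
c=cam('wrist'); s=state(); print(s['eef_pos'],s['opening'],T_tool(s)[:3,1])
cv2.imwrite('pics/w20.png',c['img'])
E
```

```text
[ 533.50814297 -354.7049286   127.68002982] 0.3086278861016243 [ 0.04656027 -0.99891242  0.00247425]
```

View pics/w20.png

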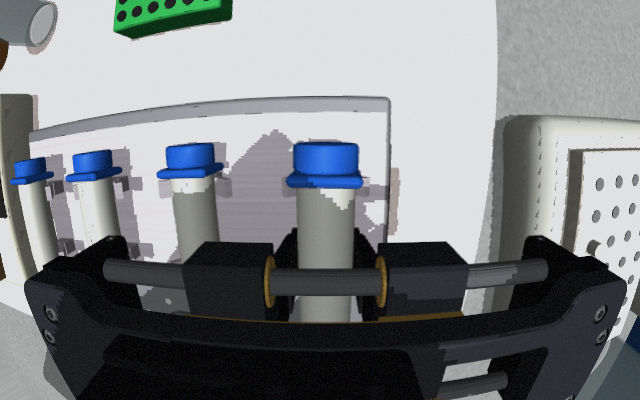

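>>> {"method": "move_arm", "body": {
  "targets": [
    [0,-0.001,-0.015,0,0,0,-1],
    [0,-0.001,-0.028,0,0,0,-1],
    [0,-0.001,-0.033,0,0,0,-1],
    [0,-0.001,-0.033,0,0,0,-1],
    [0,-0.001,-0.033,0,0,0,-1]
  ]
}}

```text
t: 33.2
eef_pos: [532.5, -355.2, 92.1]
tcp_rot: [0.427, 1.57, -2.668]
ft_force: [-1.5, 0.0, 5.9]
opening: 0.31
```

>>> {"method": "move_arm", "body": {
  "targets": [
    [0,0,-0.001,0,0,0,-0.2],
    [0,0,-0.001,0,0,0,0],
    [0,0,-0.001,0,0,0,0.2],
    [0,0,-0.001,0,0,0,0.2],
    [0,0,0.03,0,0,0,0.2],
    [0,0,0.08,0,0,0,0.2],
    [0,0,0.12,0,0,0,0.2],
    [0,0,0.15,0,0,0,0.2],
    [0,0,0.15,0,0,0,0.2]
  ]
}}

```text
t: 34.1
eef_pos: [533.7, -356.0, 246.7]
tcp_rot: [2.399, 1.563, -0.696]
ft_force: [0.9, -0.3, 0.1]
opening: 0.6
```

```bash
python3 - <<'E'
from h import *
import pickle
for i in range(2): read_camera('wrist')
c=cam('wrist'); s=state(); print(s['eef_pos'],s['opening'],T_tool(s)[:3,1],s['t'])
pickle.dump(c,open('w21.pkl','wb'));cv2.imwrite('pics/w21.png',c['img'])
E
```

```text
[ 532.26974711 -354.90558376  241.23176178] 0.6016866256552628 [ 4.63011790e-02 -9.98927232e-01 -7.65106434e-04] 34.25
```

View pics/w21.png

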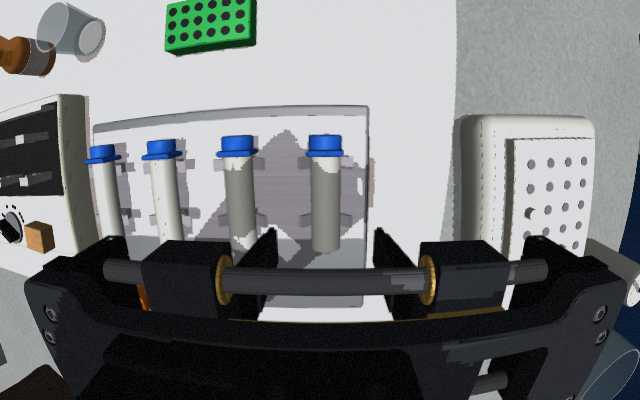

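>>> {"method": "move_arm", "body": {
  "targets": [
    [0,0.04,0.04,0,0,0,0.2],
    [0,0.08,0.08,0,0,0,0.2],
    [-0.02,0.12,0.108,0,0,0,0.2],
    [-0.02,0.135,0.108,0,0,0,0.2],
    [-0.02,0.135,0.108,0,0,0,0.2],
    [-0.02,0.135,0.108,0,0,0,0.2]
  ]
}}

```text
t: 34.85
eef_pos: [512.6, -220.1, 349.1]
tcp_rot: [-0.379, 1.569, 2.81]
ft_force: [0.4, 0.4, 0.3]
opening: 0.598
```

```bash
python3 - <<'E'
from h import *
import pickle
for i in range(4): read_camera('wrist')
c=cam('wrist'); s=state(); print(s['eef_pos'],T_tool(s)[:3,1],s['t'])
pickle.dump(c,open('w22.pkl','wb'));cv2.imwrite('pics/w22.png',c['img'])
crop(c,220,100,470,275,'w22a.png',3)
E
```

```text
[ 512.64788485 -221.03402634  349.00576995] [ 4.52834691e-02 -9.98973806e-01 -8.61799789e-04] 35.1
```

View pics/w22.png

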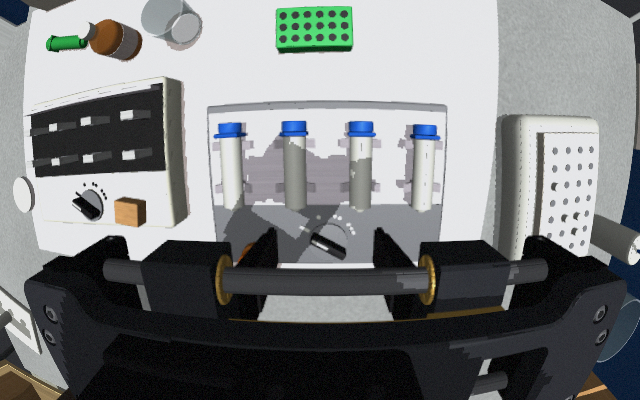

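View pics/w22a.png

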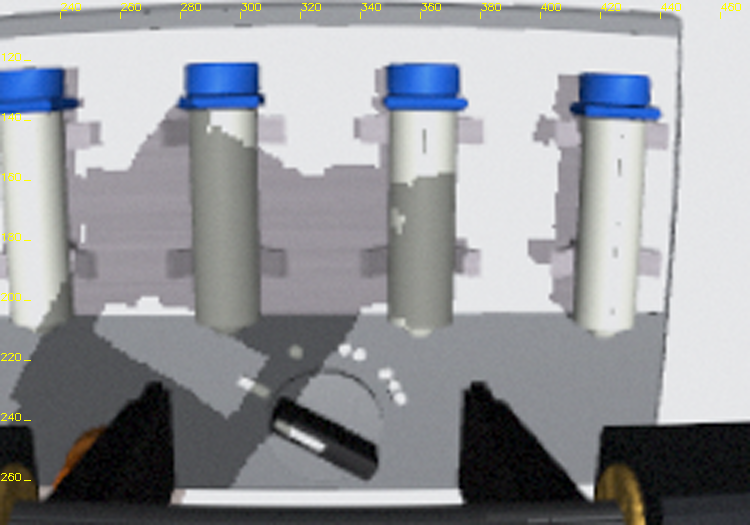

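```bash
python3 - <<'E'
from h import *
import pickle
c=pickle.load(open('w22.pkl','rb'))
def P(n,u,v,z): p=onz(c,u,v,z); print(n,p.round(1)); return p
a=P('b+',309.5,236,108);b=P('b-',342.5,257,108);print((a+b)/2,np.linalg.norm(a-b),np.degrees(np.arctan2(*(a-b)[1::-1])))
for l,r,v in [(218.5,239.5,137),(282,303,137),(349.5,371,137),(412.5,433.5,140),(281,307,0)][:4]:
    P('fl',(l+r)/2,v,109)
for l,r,v in [(222,243,190),(284,306,190),(350,371,190),(411.5,432,190)]: P('lo',(l+r)/2,v,109)
E
```

```text
b+ [ 428.3 -202.2  108. ]
b- [ 397.8 -250.9  108. ]
[ 413.05505179 -226.58182354  108.        ] 57.39034306362911 57.9886358927643
fl [563.9 -87.8 109. ]
fl [ 565.3 -175.1  109. ]
fl [ 569.4 -264.2  109. ]
fl [ 571.8 -350.8  109. ]
lo [490.4 -92.5 109. ]
lo [ 493.9 -180.5  109. ]
lo [ 498.  -269.2  109. ]
lo [ 502.5 -355.9  109. ]
```

>>> {"method": "move_arm", "body": {
  "targets": [
    [-0.03,-0.006,-0.03,0,0,8,0],
    [-0.06,-0.006,-0.06,0,0,16,0],
    [-0.0995,-0.006,-0.1,0,0,24,0],
    [-0.0995,-0.006,-0.149,0,0,32,0],
    [-0.0995,-0.006,-0.149,0,0,40,0],
    [-0.0995,-0.006,-0.149,0,0,48,0],
    [-0.0995,-0.006,-0.149,0,0,55,0],
    [-0.0995,-0.006,-0.149,0,0,55,0],
    [-0.0995,-0.006,-0.149,0,0,55,0]
  ]
}}

```text
t: 36.0
eef_pos: [413.1, -226.5, 200.9]
tcp_rot: [-1.612, 1.57, 2.532]
ft_force: [0.0, 0.0, -0.1]
opening: 0.497
```

```bash
python3 - <<'E'
from h import *
import pickle
for i in range(3): read_camera('wrist')
c=cam('wrist'); pickle.dump(c,open('w23.pkl','wb')); s=state(); T=T_tool(s); print(T.round(3),s['t'],s['opening'])
print(proj(c,T[:3,3]))
crop(c,200,140,440,300,'w23.png',3)
E
```

```text
[[   0.       0.844   -0.537  413.119]
 [  -0.      -0.537   -0.844 -226.254]
 [  -1.       0.      -0.     201.138]
 [   0.       0.       0.       1.   ]] 36.2 0.5004280477893386
[[325.33102101 246.88554313]]
```

View pics/w23.png

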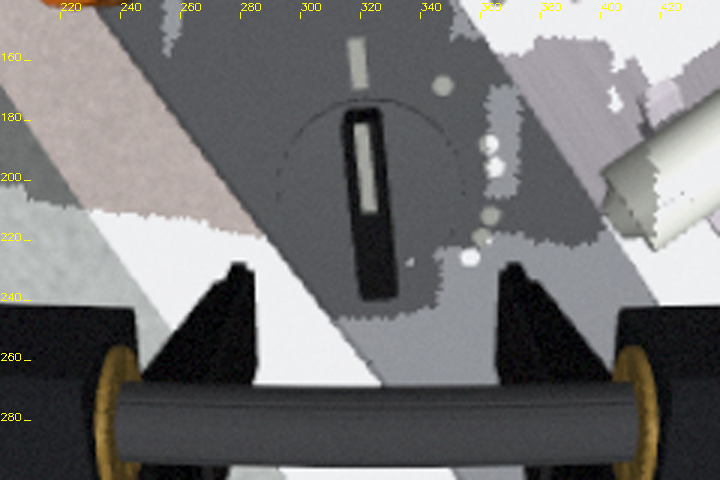

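```bash
python3 - <<'E'
from h import *
import pickle
c=pickle.load(open('w23.pkl','rb'))
def P(n,u,v,z): p=onz(c,u,v,z); print(n,p.round(1)); return p
a=P('b+',318.3,177,108);b=P('b-',324,238.5,108);print((a+b)/2,np.linalg.norm(a-b),np.degrees(np.arctan2(*(a-b)[1::-1])))
E
```

```text
b+ [ 422.1 -201.2  108. ]
b- [ 396.  -251.2  108. ]
[ 409.08791601 -226.18125596  108.        ] 56.42487412666619 62.45004559703296
```

>>> {"method": "move_arm", "body": {
  "targets": [
    [-0.004,0,-0.03,0,0,5,0],
    [-0.004,0,-0.07,0,0,5,0],
    [-0.004,0,-0.1,0,0,5,0],
    [-0.004,0,-0.115,0,0,5,-0.3],
    [-0.004,0,-0.115,0,0,5,-1],
    [-0.004,0,-0.115,0,0,5,-1],
    [-0.004,0,-0.115,0,0,5,-1],
    [-0.004,0,-0.115,0,0,5,-1],
    [-0.004,0,-0.115,0,0,5,-1],
    [-0.004,0,-0.115,0,0,5,-1]
  ]
}}

```text
t: 37.2
eef_pos: [410.2, -226.8, 87.1]
tcp_rot: [1.427, 1.567, -0.621]
ft_force: [5.0, -0.3, 6.9]
opening: 0.124
```

>>> {"method": "move_arm", "body": {
  "targets": [
    [0,0,0,0,0,0,-1],
    [0,0,0,0,0,0,-1],
    [0,0,0,0,0,0,-1],
    [0,0,0,0,0,0,-1]
  ]
}}

```text
t: 37.6
eef_pos: [410.2, -226.8, 87.1]
tcp_rot: [1.428, 1.567, -0.62]
ft_force: [3.4, -0.4, 7.2]
opening: 0.127
```

>>> {"method": "move_arm", "body": {
  "targets": [
    [0,0,0,0,0,-8,-1],
    [0,0,0,0,0,-16,-1],
    [0,0,0,0,0,-24,-1],
    [0,0,0,0,0,-32,-1],
    [0,0,0,0,0,-40,-1],
    [0,0,0,0,0,-48,-1],
    [0,0,0,0,0,-56,-1],
    [0,0,0,0,0,-64,-1],
    [0,0,0,0,0,-72,-1],
    [0,0,0,0,0,-80,-1]
  ]
}}

```text
t: 38.6
eef_pos: [411.7, -230.0, 87.2]
tcp_rot: [2.587, 1.561, -0.862]
ft_force: [3.4, -23.5, -5.9]
opening: 0.129
```

>>> {"method": "move_arm", "body": {
  "targets": [
    [0,0,0,0,0,0,-1],
    [0,0,0,0,0,0,-1],
    [0,0,0,0,0,0,-0.5],
    [0,0,0,0,0,0,0],
    [0,0,0,0,0,0,0],
    [0,0,0.03,0,0,0,0],
    [0,0,0.08,0,0,0,0],
    [0,0,0.12,0,0,0,0],
    [0,0,0.12,0,0,0,0]
  ]
}}

```text
t: 39.5
eef_pos: [410.3, -226.8, 210.6]
tcp_rot: [2.796, 1.564, -0.648]
ft_force: [-0.9, -0.9, -0.9]
opening: 0.495
```

```bash
python3 - <<'E'
from h import *
import pickle
for i in range(3): read_camera('wrist')
c=cam('wrist'); s=state(); T=T_tool(s); print(T.round(3),s['t'],s['opening'])
cv2.imwrite('pics/w24.png',c['img'])
E
```

```text
[[-2.00000e-03 -2.98000e-01 -9.55000e-01  4.08551e+02]
 [ 1.00000e-03 -9.55000e-01  2.98000e-01 -2.25658e+02]
 [-1.00000e+00 -1.00000e-03  2.00000e-03  2.05203e+02]
 [ 0.00000e+00  0.00000e+00  0.00000e+00  1.00000e+00]] 39.7 0.5010266040660709
```

View pics/w24.png

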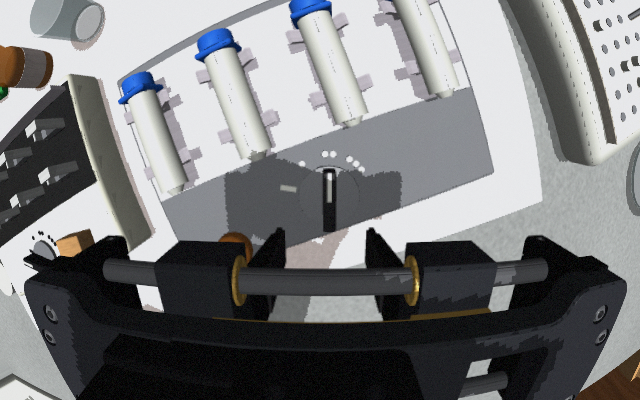

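>>> {"method": "move_arm", "body": {
  "targets": [
    [0.03,0,0.05,0,0,7,0],
    [0.07,0.003,0.1,0,0,15,0],
    [0.104,0.005,0.144,0,0,20,0],
    [0.104,0.005,0.144,0,0,20,0],
    [0.104,0.005,0.144,0,0,20,0],
    [0.104,0.005,0.144,0,0,20,0],
    [0.104,0.005,0.144,0,0,20,0]
  ]
}}

```text
t: 40.4
eef_pos: [512.2, -221.0, 348.1]
tcp_rot: [-0.526, 1.567, 2.662]
ft_force: [-1.0, -0.0, -0.5]
opening: 0.501
```

```bash
python3 - <<'E'
from h import *
import pickle
for i in range(4): read_camera('wrist')
c=cam('wrist'); s=state(); T=T_tool(s); print(T.round(3),s['t'],s['ft_force'])
pickle.dump(c,open('w25.pkl','wb'))
cv2.imwrite('pics/w25.png',c['img']); crop(c,220,100,470,275,'w25a.png',3)
t=cam('top'); cv2.imwrite('pics/top9.png',t['img'])
E
```

```text
[[-1.00000e-03  4.60000e-02 -9.99000e-01  5.12741e+02]
 [ 0.00000e+00 -9.99000e-01 -4.60000e-02 -2.21273e+02]
 [-1.00000e+00 -0.00000e+00  1.00000e-03  3.49733e+02]
 [ 0.00000e+00  0.00000e+00  0.00000e+00  1.00000e+00]] 40.65 [-0.18010374  0.19472653 -0.20215497]
```

View pics/w25.png

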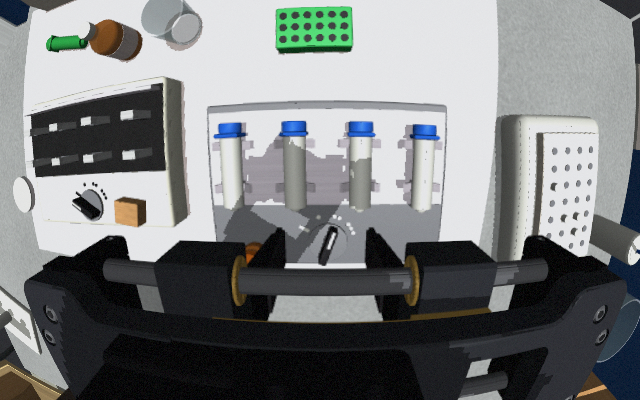

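View pics/w25a.png

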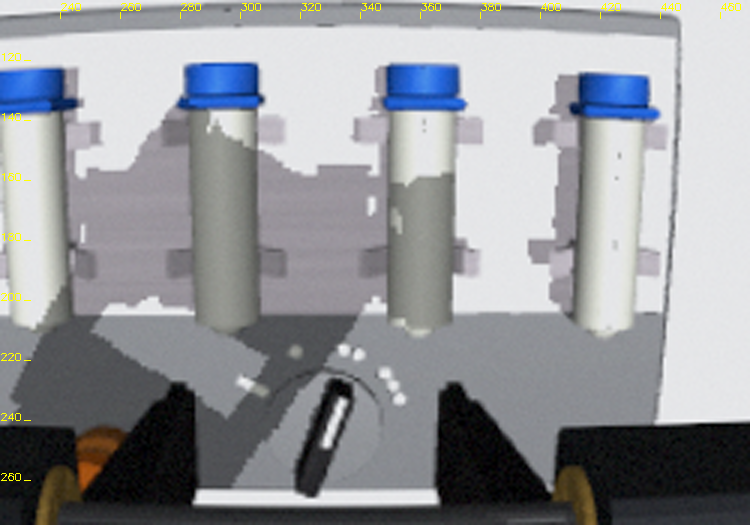

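```bash
python3 -c "
from cell import job_done
print(job_done())"
```

```text
the job is handed in; nothing more can be done
None
```

The job is handed in at about 41 s of the 208 s allowed; the system gave no verdict. I turned the mixer's dial from two dots back to the long bar. Then I rolled each of the four tubes sideways out of its clips and laid them in the four cradle pairs. Last, I turned the cold plate's dial from the bar to two dots and backed the arm off.

- **Tubes:** In the last wrist picture all four lie square in their cradles, in the same place as before the cold plate's dial was turned. I measured them just before that turn, at about 1 to 3 mm from the expected spots.
- **Dials:** The mixer's pointer stands at the bar mark and the cold plate's at two dots, after turns measured at about 80 degrees each. There was one disagreement before the grasps: two early readings of each bar's angle differed by about 4 to 5 degrees. I corrected this from a closer picture.
- **Bystanders and contact:** The bystanders in view looked undisturbed, and the green look-alike tube was not touched. The hand was clear, with about zero wrist force. I saw no knocked tube and no slip of the grip.

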